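Stow two paint brushes and lock the cam keeper over them

ROBOT

A 6-joint arm with a two-finger parallel gripper is mounted at the origin on a cart in front of the work surface, level with it; the furniture and walls round the work are solid. World frame = base frame: x ahead of the robot, y to its left, z up, the work surface at z = 0. Lengths are in m, angles in degrees, forces in N, time in s.
With the tool pointing down it reaches from about 0.3 to 0.75 m from the base axis. Payload 8.5 kg.
Tool frame: the origin (TCP) lies at the very end of the fingers, on their centre line; the grasp point (between the pads) lies 19 mm behind it; x points along the fingers, y is the direction in which the jaws open and shut, and the axes are right-handed (so a half turn about x gives the same grasp; the last joint's range is limited). The gripper opens to 85 mm and grips with 20 to 120 N. Pads are 22 mm wide; open, the fingers measure 114 mm over their backs; the gripper's body (76 mm by 85 mm) begins 54 mm behind the grasp point. The pads swing forward as they close: fully open they stand 13 mm farther back than shut.
Start: joints at [54.127, 21.807, 74.336, -0, 83.858, -12.336], TCP at [0.22, 0.504, 0.231] pointing down, gripper open.
Joint ranges: [-178.18, 178.18], [-50.72, 133.34], [12.68, 142.11], [-81.47, 261.47], [9.98, 163.14], [-165.26, 165.26]. Speed limits (degrees/s): [136.94, 136.94, 180, 180, 180, 180].

INTERFACE

Orientations are given as a 3x3 rotation matrix whose columns are the frame's x, y, z axes.
In Python, from rig import sensors, cams, env gives the robot as it stands.
- The arm moves only by the shell command python3 -m crank 'ROWS' [FORCE]. ROWS is a JSON object of lists of equal length, an entry for each row: "hand": the closure in counts, from 0 (fully open) to 255 (shut); "translation": the shift along the tool's x, y, z in m, a list of three; "dr": the turn, a rotation vector about the tool's x, y, z in rad, a list of three. A call has 1 to 5 rows; each row is the pose to reach, as a shift and turn from the pose commanded when the call began, along the tool's axes at that moment; what a row does not reach only later rows make up. A row lasts 1/10 s, in which the tool goes at most 50 mm and 8.59 degrees, less where a joint would pass 70% of its speed; a pose out of reach is approached as far as the arm can. A call with a gripper value outside its range is refused whole. The fingers move at their own pace and stop on an object; FORCE is the grip in N (left out, the last holds). Time passes only in rows, so rows that repeat a pose let the fingers close. It gives the time, the measured TCP pose, the force and the opening at its end, in the units of the state.
- sensors.observe(): the state, without advancing time (a new reading comes with each control period).
- cams.get_image(name): name is "scene" or "top"; returns (picture, depth): 384x512x3 uint8, blue, green, red; 384x512 float32, m along the optical axis (not along the pixel's ray), 0 where there is no reading.
- cams.calibration(name): a dict with "vertical_fov" (degrees; the focal length in pixels is half the picture's height over the tangent of half this angle, whatever the lens; pixels are square), "cx", "cy" (the principal point, pixels), "extrinsics" (4x4, takes a point from camera to world coordinates). Camera axes: x right, y down, z forward; pixel columns grow to the right and rows downward; lengths in m; the calibration is good to about 2 mm. A picture is of the moment at which its call begins. calibration takes no time and is no camera call.
- env.close_job(): hands the job in, once; it reports no verdict.
The state is a dict: "time_s": time; "q": joint angles; "qvel": joint speeds; "joint_efforts": joint torques, N m; "position": TCP position; "tool_rot": TCP orientation; "ft_force": force on the tool from outside, world axes, zero at the start; "wrist_torque": the same for the moment, N m; "grip_width": finger opening in m.
Only numpy, scipy, OpenCV 4.12 (cv2) and the standard library are available. Lean on these libraries where they do the work, as an engineer would, in place of code of your own. Each camera call takes 0.05 s, during which the arm holds its last target. There are 200 camera calls.

TASK

Put the brushes away: lay the wide and the narrow paint brush flat in their own compartments of the wooden brush holder, bristles between the dividers and handles toward the open end under where the keeper will lie. Only when both are in, swing the steel keeper across their handles, up over its cam, until it drops fully home in the low notch, and let go. Leave the two paint jars and the glue bottle standing where they are.

Things in the scene. Friction and masses are not known exactly. Their poses are not given: they have to be found in the camera images.
- holder: Brush holder screwed to the bench: plywood board 8 mm thick, x -75..+115, y -120..+120 mm in its frame. Origin on the bench under the board, z up; +y is the handle end. Two compartments, floors at z=8. Cross rails close the bristle end (y -115..-107, top z=24) and the handle end (y 107..115, top z=20).
- wide_place (a point): Floor centre of the wide compartment (holder frame x=-32, y=0, z=8 mm), axes as the holder's. 62 mm clear between dividers at x -71..-63 and -1..13, which are 16 mm tall (tops z=24) and run only from y=-107 to y=-5: no dividers beside the brush handles. The wide brush lies right when its origin is here and its axes match.
- narrow_place (a point): Floor centre of the narrow compartment (holder frame x=+32, y=0, z=8 mm), axes as the holder's. 38 mm clear between dividers at x -1..13 and 51..59 (same height and length as the others). The narrow brush lies right when its origin is here and its axes match.
- pivot (a point): On the keeper's vertical turning axis, at the board's top (holder frame x=85, y=60, z=8 mm); foot of the post 30 mm radius, spindle top 76 mm above the bench. The keeper, a steel arm 20 wide, 6 thick, 138 mm long, has its underside 32 mm above the bench when parked, 43 on the cam's top, 24 in the notch; stowed brush handles' tops are at 20 to 21 mm.
- keeper (a joint): Angle q (rad) of the keeper arm, growing clockwise from above: 0 points along the holder's -y (parked beside the compartments), 1.57 along -x, over both handles. Stops -0.25, 1.6. A spring presses it on a cam ring: level to 0.4, rising evenly to +11 mm at 1.3, flat to 1.4, then a steep drop to -8 mm, the notch, home at 1.57 to 1.6. Starts 0 to 0.4; above 0.15 it overhangs the narrow compartment.
- knob (a point): Mid grip of the keeper's upright round black knob, 18 mm diameter, 125 mm from the pivot axis; 62 mm above the bench when parked, 73 on the cam's top, 54 in the notch; knob's top 20 mm higher, arm's top 24 mm lower. 2 to 3 N here turns the keeper up the cam; let go on the ramp it slides back. Lifting it off the cam takes about 15 N.
- wide_brush: Loose wide paint brush, wooden handle, 50 x 198 x 14 mm, lying flat, 0.07 kg. Origin under its middle; y along it: bristles to y=-99 mm, handle to y=+99 mm. The handle is 20 mm wide and about 12 mm thick from y=+25 on; the shoulders and ferrule (y -51 to +18) are 45 to 50 mm wide. Too wide for the narrow compartment.
- wide_bristle_end (a point): Tip of the wide brush's bristles (brush frame y=-99 mm, z=7 mm).
- narrow_brush: Loose narrow paint brush, 27 x 198 x 12 mm, lying flat, 0.03 kg. Origin under its middle; y along it: bristles to y=-99 mm, handle to y=+99 mm, handle up to 22 mm wide.
- narrow_bristle_end (a point): Tip of the narrow brush's bristles (brush frame y=-99 mm, z=7 mm).
- jar_a: Bystander: paint jar with screw cap, 56 mm diameter, 57 mm tall, close beside the wide brush's handle; origin under its centre.
- jar_b: Bystander: paint jar with screw cap, 49 mm diameter, 50 mm tall, close beside the narrow brush's handle; origin under its centre.
- glue: Bystander: glue bottle, 54 mm diameter, 121 mm tall, standing close to the holder's -x edge toward the bristle end; origin under its centre.

How it is judged:
By the outcome, as a careful person would: the job done as asked, in the order asked, and still so for the second after the job is handed in, with the robot touching nothing.
It also fails if it takes over 70 s, if anything falls off the work surface, if the arm or the gripper's body presses on something with over 40 N, if the wrist force passes 120 N, or if a joint passes its speed limit or range.

## Working session

There is one attempt and no reset: what is moved stays moved. The work goes in short steps, Python scripts to look and compute and a shell command to move; the robot and the scene stay as the last step left them, time stands still between calls to the robot, and variables do not carry over. Pictures are saved under pics/ and viewed, about 8 in all and at most 12, crops included, and the job is handed in when it is done.

```bash
mkdir -p pics; ls
python3 - <<'E'
from rig import sensors,cams,env
import cv2,numpy as np
s=sensors.observe(); print(s)
for n in("scene","top"):
    c=cams.calibration(n);print(n,c)
    im,d=cams.get_image(n);cv2.imwrite(f"pics/{n}0.png",im);np.save(f"pics/{n}0d.npy",d)
E
```

```text
pics
{'time_s': 0.0, 'q': array([ 5.41274608e+01,  2.18397110e+01,  7.43860819e+01, -1.54024106e-04,
        8.38590156e+01, -1.23376527e+01]), 'qvel': array([ 0.03873181, -0.00046235, -0.06142129, -0.04976024,  0.12205096,
       -0.04426001]), 'joint_efforts': array([ 3.04942096e-04, -4.48462951e+01, -2.31281447e+01, -1.38794426e-04,
        4.66598067e-03,  4.03353101e-05]), 'position': array([0.21945356, 0.50398553, 0.23071596]), 'tool_rot': array([[-8.65199292e-04,  3.99306488e-01,  9.16817092e-01],
       [-1.20099400e-03,  9.16816359e-01, -3.99307302e-01],
       [-9.99998905e-01, -1.44657222e-03, -3.13664171e-04]]), 'ft_force': array([-0.61950579,  0.00548414, -1.18707511]), 'wrist_torque': array([ 0.01996264, -0.01553967,  0.06301486]), 'grip_width': 0.0855404960667923}
scene {'vertical_fov': 43.105589424929015, 'cx': 249.92946060870116, 'cy': 196.8654010578182, 'extrinsics': array([[ 0.86811506, -0.33066172,  0.37018788, -0.09516357],
       [-0.49627385, -0.56407163,  0.65995111, -1.11011225],
       [-0.00940809, -0.75662806, -0.65377784,  1.19039822],
       [ 0.        ,  0.        ,  0.        ,  1.        ]])}
top {'vertical_fov': 46.3082279662482, 'cx': 259.30194461842774, 'cy': 195.90513693579584, 'extrinsics': array([[ 0.00412597, -0.9923425 ,  0.12344775,  0.3592751 ],
       [-0.99984864, -0.00618039, -0.0162637 ,  0.01801108],
       [ 0.01690212, -0.12336196, -0.99221779,  1.42956713],
       [ 0.        ,  0.        ,  0.        ,  1.        ]])}
```

Run:
```python
import cv2
im=cv2.imread('pics/top0.png');cv2.imwrite('pics/top0b.png',cv2.resize(im,(800,600),interpolation=cv2.INTER_CUBIC))
```

```text
(no output)
```

View pics/top0b.png

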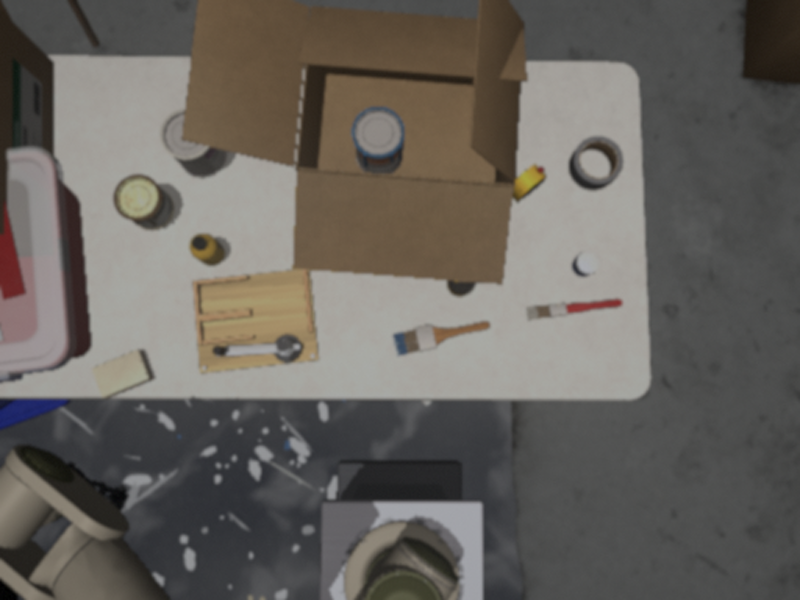

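View pics/scene0.png

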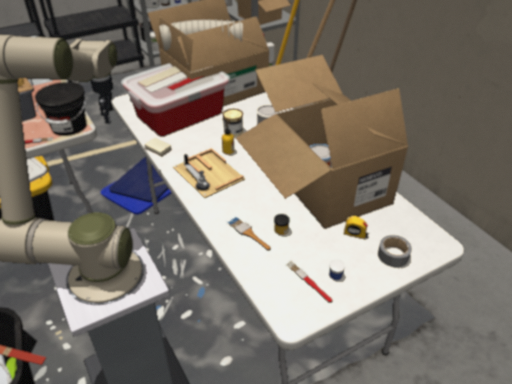

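```bash
cat > h.py <<'E'
import numpy as np,cv2
from rig import sensors,cams
def cam(n):
    c=cams.calibration(n);f=192/np.tan(np.radians(c["vertical_fov"]/2))
    return np.array([[f,0,c["cx"]],[0,f,c["cy"]],[0,0,1]]),np.array(c["extrinsics"])
def proj(n,P):
    K,E=cam(n);P=np.atleast_2d(P);p=(P-E[:3,3])@E[:3,:3];p=p@K.T;return p[:,:2]/p[:,2:]
def cloud(n,d):
    K,E=cam(n);v,u=np.mgrid[0:d.shape[0],0:d.shape[1]]
    p=np.stack([(u-K[0,2])/K[0,0]*d,(v-K[1,2])/K[1,1]*d,d],-1);return p@E[:3,:3].T+E[:3,3]
def ray(n,uv,z):
    K,E=cam(n);r=E[:3,:3]@np.linalg.solve(K,[uv[0],uv[1],1]);return E[:3,3]+r*(z-E[2,3])/r[2]
def rect(n,im,x0,x1,y0,y1,z,s):
    """map on plane z, s px/mm; image up=+x, left=+y; grid ticks each 50 mm"""
    H,W=int((x1-x0)*1e3*s),int((y1-y0)*1e3*s);v,u=np.mgrid[0:H,0:W]
    P=np.stack([x1-v/s/1e3,y1-u/s/1e3,np.full(v.shape,z)],-1).reshape(-1,3)
    m=proj(n,P).astype(np.float32).reshape(H,W,2)
    o=cv2.remap(im,m[...,0],m[...,1],cv2.INTER_CUBIC)
    o=cv2.convertScaleAbs(o,alpha=1.3)
    for k in np.arange(np.ceil(x0/.05)*.05,x1,.05):
        r=int((x1-k)*1e3*s);cv2.line(o,(0,r),(W,r),(0,160,0),1);cv2.putText(o,f"{k*1e3:.0f}",(0,r-1),0,.35,(0,0,255),1)
    for k in np.arange(np.ceil(y0/.05)*.05,y1,.05):
        r=int((y1-k)*1e3*s);cv2.line(o,(r,0),(r,H),(0,160,0),1);cv2.putText(o,f"{k*1e3:.0f}",(r+1,9),0,.35,(0,0,255),1)
    return o
E
python3 - <<'E'
from h import *
I={n:cv2.imread(f"pics/{n}0.png") for n in("top","scene")}
D={n:np.load(f"pics/{n}0d.npy") for n in I}
for n in I:
    P=cloud(n,D[n]);ok=D[n]>0
    for (x,y) in [(.42,.1),(.45,.2),(.42,-.2),(.55,-.15),(.42,-.45),(.6,.1)]:
        m=ok&(abs(P[...,0]-x)<.012)&(abs(P[...,1]-y)<.012)&(P[...,2]<.05);print(n,x,y,m.sum(),np.median(P[...,2][m])if m.any() else None)
    # heights of box flap near
    m=ok&(P[...,0]>.5)&(P[...,0]<.75)&(P[...,1]>-.35)&(P[...,1]<.22)&(P[...,2]>.06)
    q=P[m]
    for y in np.arange(-.35,.22,.05):
        w=q[abs(q[:,1]-y)<.025]
        if len(w):i=w[:,0].argmin();print(' y%.2f minx pt'%y,w[i].round(3))
a=[rect(n,I[n],.38,.75,.17,.41,.02,1.6) for n in I]
cv2.imwrite('pics/hold0.png',np.hstack(a))
a=[rect(n,I[n],.41,.60,-.46,.03,.008,1.55) for n in I]
cv2.imwrite('pics/br0.png',np.vstack(a))
E
```

```text
top 0.42 0.1 56 0.0008626713859186674
top 0.45 0.2 71 0.010310659284921586
top 0.42 -0.2 54 0.00014780761987498447
top 0.55 -0.15 50 -0.0005811829298385529
top 0.42 -0.45 53 2.9225617073525e-05
top 0.6 0.1 47 -0.0005816181811431065
 y-0.20 minx pt [ 0.574 -0.175  0.207]
 y-0.15 minx pt [ 0.554 -0.167  0.206]
 y-0.10 minx pt [ 0.559 -0.089  0.207]
 y-0.05 minx pt [ 0.562 -0.059  0.205]
 y-0.00 minx pt [ 0.565 -0.02   0.203]
 y0.05 minx pt [0.569 0.051 0.209]
 y0.10 minx pt [0.571 0.082 0.21 ]
 y0.15 minx pt [0.574 0.126 0.208]
 y0.20 minx pt [0.579 0.178 0.208]
scene 0.42 0.1 47 -0.002380425808335307
scene 0.45 0.2 67 0.00927610459657724
scene 0.42 -0.2 74 -0.0033379864836718953
scene 0.55 -0.15 66 -0.003259526786798528
scene 0.42 -0.45 61 -0.0005155120441369121
scene 0.6 0.1 22 -0.0009014141510096385
 y-0.20 minx pt [ 0.553 -0.175  0.205]
 y-0.15 minx pt [ 0.552 -0.167  0.204]
 y-0.10 minx pt [ 0.555 -0.115  0.206]
 y-0.05 minx pt [ 0.558 -0.054  0.207]
 y-0.00 minx pt [ 0.563 -0.021  0.204]
 y0.05 minx pt [0.565 0.036 0.212]
 y0.10 minx pt [0.569 0.098 0.209]
 y0.15 minx pt [0.574 0.143 0.206]
 y0.20 minx pt [0.576 0.182 0.208]
```

View pics/hold0.png

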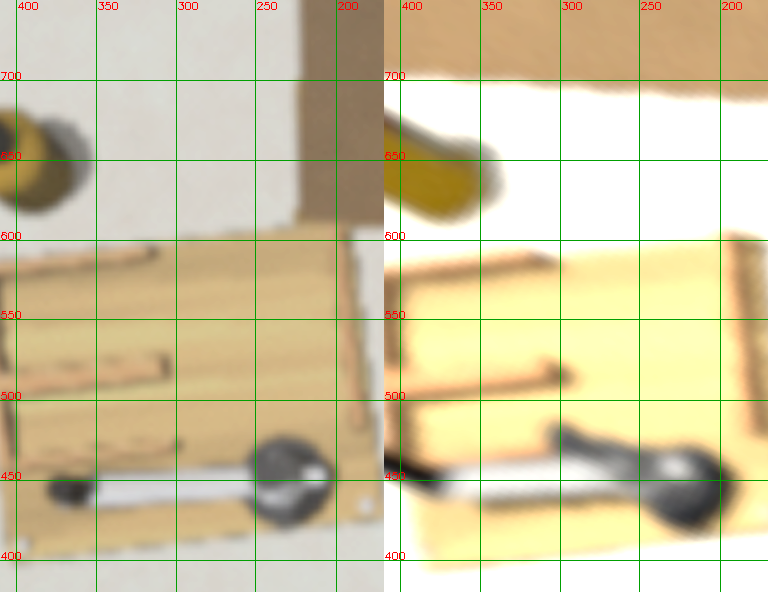

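View pics/br0.png

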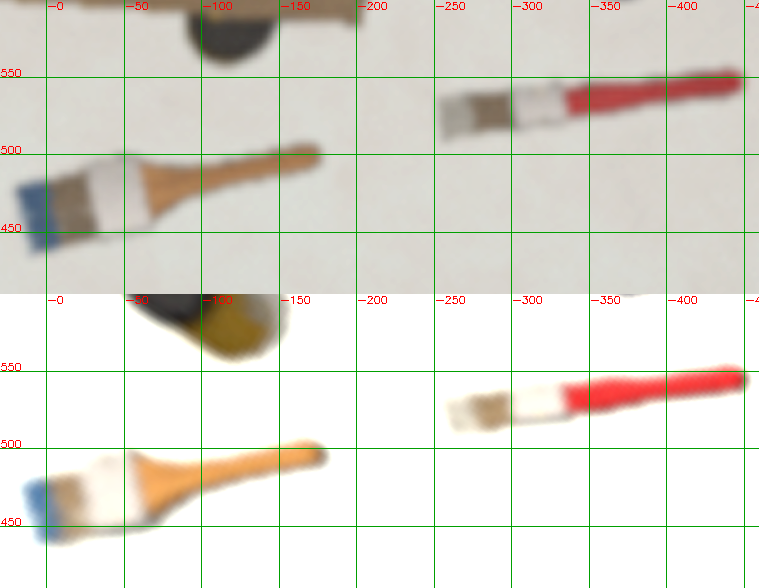

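Top view: holder at about (255,320), wide brush from (400,342) to (488,325), narrow brush from (530,312) to (620,302). The jars sit at (461,283) and (585,263), and a box flap at z≈0.207 overhangs x>0.555. The rectified maps show the holder's +y running along world −y, the keeper parked at q≈0.07 with its knob at about (68,490), and both brushes lying nearly parallel to the holder. Next I refine with mask fits.

```bash
cat > fit.py <<'E'
from h import *
def mask(n,im,d,box,zmax,thr=45):
    P=cloud(n,d);hsv=cv2.cvtColor(im,cv2.COLOR_BGR2HSV)
    x0,x1,y0,y1=box
    m=(P[...,0]>x0)&(P[...,0]<x1)&(P[...,1]>y0)&(P[...,1]<y1)&(P[...,2]<zmax)&(d>0)
    return m,hsv,P
if __name__=="__main__":
    for n in("top","scene"):
        im=cv2.imread(f"pics/{n}0.png");d=np.load(f"pics/{n}0d.npy")
        m,hsv,P=mask(n,im,d,(.36,.66,.14,.45),.12)
        w=(m&(hsv[...,1]>55)).astype(np.uint8)
        k,l,st,_=cv2.connectedComponentsWithStats(w);i=1+st[1:,4].argmax()
        v,u=np.nonzero(l==i);pts=np.array([ray(n,(a,b),.008)[:2] for a,b in zip(u,v)])
        r=cv2.minAreaRect((pts*1e3).astype(np.float32));print(n,'board',r,len(pts))
        for nm,box in (("wide",(.42,.53,-.2,.04)),("narrow",(.49,.57,-.47,-.23))):
            m,hsv,P=mask(n,im,d,box,.04)
            bg=np.median(im[m],0);df=np.abs(im.astype(float)-bg).max(-1)
            w=(m&(df>22)).astype(np.uint8)
            k,l,st,_=cv2.connectedComponentsWithStats(w);i=1+st[1:,4].argmax()
            v,u=np.nonzero(l==i);pts=np.array([ray(n,(a,b),.008)[:2] for a,b in zip(u,v)])*1e3
            r=cv2.minAreaRect(pts.astype(np.float32))
            hz=np.median(P[...,2][(l==i)])
            # sections along the axis
            c=pts.mean(0);a=np.linalg.svd(pts-c)[2][0];a*=-np.sign(a[1]);t=(pts-c)@a
            e=[c+a*t.min(),c+a*t.max()]
            sec=[pts[abs((t-t.min())-s)<12].mean(0).round(1) for s in (10,45,80,125,155,185)]
            print(n,nm,np.round(r[0],1),np.round(r[1],1),round(r[2],1),'z',round(hz,4),len(pts),'axis',np.degrees(np.arctan2(a[0],-a[1])).round(1),np.ptp(t).round(1),*sec)
E
python3 fit.py
```

```text
Traceback (most recent call last):
  File "fit.py", line 13, in <module>
    v,u=np.nonzero(l==i);pts=np.array([ray(n,(a,b),.008)[:2] for a,b in zip(u,v)])
                                       ~~~^^^^^^^^^^^^^^
  File "h.py", line 12, in ray
    K,E=cam(n);r=E[:3,:3]@np.linalg.solve(K,[uv[0],uv[1],1]);return E[:3,3]+r*(z-E[2,3])/r[2]
        ~~~^^^
  File "h.py", line 4, in cam
    c=cams.calibration(n);f=192/np.tan(np.radians(c["vertical_fov"]/2))
ValueError: time passes only in moves, steps and waits
```

```bash
sed -i 's/^def cam(n)/from functools import lru_cache\n@lru_cache(None)\ndef cam(n)/' h.py; python3 fit.py
```

```text
top board ((507.75213623046875, 299.71258544921875), (189.42747497558594, 239.6260986328125), 6.81628942489624) 3909
top wide [484.8 -78.4] [ 49.5 199.7] 16.8 z 0.0102 584 axis 12.5 199.9 [460.    6.6] [468.9 -23.9] [482.2 -61.3] [ 485.3 -103.5] [ 491.9 -133.4] [ 498.4 -162.4]
top narrow [ 534.4 -352.4] [ 28.5 199. ] 5.6 z 0.0085 415 axis 6.8 199.2 [ 525.7 -264.4] [ 529.  -296.5] [ 536.  -335.3] [ 538.5 -377. ] [ 543.5 -407. ] [ 546.1 -436.2]
scene board ((507.963134765625, 305.2312927246094), (197.0868682861328, 260.2203369140625), 6.088606834411621) 1658
scene wide [470.6 -87.7] [243.8 111.9] 89.9 z 0.0008 1530 axis -0.7 244.2 [471.1  21.9] [471.1 -10.6] [470.4 -45.6] [469.8 -91. ] [ 468.1 -121.1] [ 469.8 -151. ]
scene narrow [ 534.8 -355.3] [ 29.7 201.4] 8.0 z 0.0088 445 axis 7.5 201.5 [ 522.6 -267.1] [ 526.9 -300.1] [ 531.4 -334.9] [ 536.9 -379.1] [ 541.2 -409.3] [ 544.7 -438.9]
```

```bash
cat > go.py <<'E'
import sys
from h import *
from scipy.spatial.transform import Rotation as R
x,y,z,az=map(float,sys.argv[1:5]);s=sensors.observe();T=s["tool_rot"];a=np.radians(az)
yy=np.array([np.cos(a),np.sin(a),0]);xx=np.array([0,0,-1.]);G=np.c_[xx,yy,np.cross(xx,yy)]
print("trans",(T.T@(np.array([x,y,z])-s["position"])).round(4),"dr",R.from_matrix(T.T@G).as_rotvec().round(4),"t",round(s["time_s"],2),"f",s["ft_force"].round(1),"w",round(s["grip_width"],4))
E
python3 go.py .488 -.114 .2 12.5
```

```text
trans [ 0.0312 -0.4593  0.493 ] dr [9.418e-01 3.000e-04 1.300e-03] t 0.1 f [-0.9 -0.4 -0.5] w 0.0854
```

```bash
python3 -m crank '{"hand":[110,110,110,110,110],"translation":[[0.031,-0.459,0.493],[0.031,-0.459,0.493],[0.031,-0.459,0.493],[0.031,-0.459,0.493],[0.031,-0.459,0.493]],"dr":[[0.942,0,0],[0.942,0,0],[0.942,0,0],[0.942,0,0],[0.942,0,0]]}' 40; python3 go.py .488 -.114 .2 12.5
```

```text
time_s: 0.6
position: [0.3194, 0.2734, 0.2196]
tool_rot: [[-0.0, 0.919, 0.393], [-0.0, 0.393, -0.919], [-1.0, -0.0, 0.0]]
ft_force: [0.9, 0.6, 0.1]
grip_width: 0.0485
trans [0.0196 0.0026 0.4225] dr [1.862e-01 1.000e-04 2.000e-04] t 0.6 f [0.9 0.6 0.1] w 0.0485
```

```bash
python3 -m crank '{"hand":[110,110,110,110,110],"translation":[[0.02,0.003,0.422],[0.02,0.003,0.422],[0.02,0.003,0.422],[0.02,0.003,0.422],[0.02,0.003,0.422]],"dr":[[0.186,0,0],[0.186,0,0],[0.186,0,0],[0.186,0,0],[0.186,0,0]]}'; python3 go.py .488 -.114 .12 12.5
```

```text
time_s: 1.1
position: [0.4207, 0.0448, 0.2079]
tool_rot: [[0.0, 0.975, 0.222], [0.0, 0.222, -0.975], [-1.0, 0.0, -0.0]]
ft_force: [1.2, 1.4, 0.8]
grip_width: 0.0483
trans [0.0879 0.0304 0.1698] dr [ 0.0056 -0.0001 -0.    ] t 1.1 f [1.2 1.4 0.8] w 0.0483
```

```bash
python3 -m crank '{"hand":[110,110,110,110,110],"translation":[[0.085,0.030,0.170],[0.085,0.030,0.170],[0.085,0.030,0.170],[0.085,0.030,0.170],[0.085,0.030,0.170]],"dr":[[0.0056,0,0],[0.0056,0,0],[0.0056,0,0],[0.0056,0,0],[0.0056,0,0]]}'; python3 go.py .488 -.114 .004 12.5
python3 - <<'E'
from h import *
a=[]
for n in("top","scene"):
    im,d=cams.get_image(n);u,v=proj(n,[.488,-.10,.02])[0].astype(int)
    a.append(cv2.resize(im[v-50:v+50,u-65:u+65],(520,400) if 0 else (390,300),interpolation=cv2.INTER_CUBIC))
cv2.imwrite('pics/a1.png',np.hstack(a))
E
```

```text
time_s: 1.6
position: [0.4878, -0.1156, 0.1203]
tool_rot: [[-0.003, 0.977, 0.213], [0.001, 0.213, -0.977], [-1.0, -0.003, -0.002]]
ft_force: [-0.6, -0.0, 0.3]
grip_width: 0.0486
trans [ 0.1163  0.0009 -0.0014] dr [-0.0039 -0.0017  0.0029] t 1.6 f [-0.6 -0.   0.3] w 0.0486
```

View pics/a1.png

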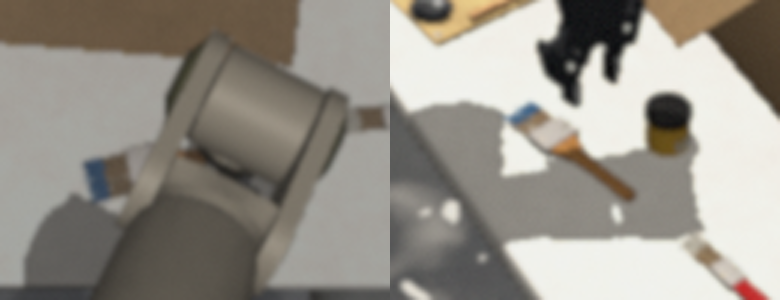

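Left panel (top): the wrist's forward corner at (215,35) comes near the flap edge. Right panel (scene): the gripper stands over the handle and the jar clear of it. I check the flap clearance by depth before lowering.

Run:
```python
from h import *
for n in("top","scene"):
    im,d=cams.get_image(n);P=cloud(n,d)[d>0]
    m=(abs(P[:,1]+.115)<.12)&(P[:,0]>.4)&(P[:,0]<.7)
    P=P[m];R=P[(P[:,2]>.22)]
    print(n,'robot pts z>.22: ',len(R))
    for z in np.arange(.22,.46,.03):
        w=R[abs(R[:,2]-z-.015)<.015]
        if len(w):
            i=w[:,0].argmax();print(f'{z:.2f}',len(w),'maxx',w[i].round(3),'y',w[:,1].min().round(3),w[:,1].max().round(3))
    F=P[abs(P[:,2]-.207)<.008];
    for y in np.arange(-.22,0,.03):
        w=F[abs(F[:,1]-y-.015)<.015]
        if len(w):print('flap',y.round(2),w[:,0].min().round(3),len(w))
```

```text
top robot pts z>.22:  5623
0.22 2228 maxx [ 0.7   -0.051  0.249] y -0.184 0.005
0.25 386 maxx [ 0.7   -0.178  0.252] y -0.183 0.003
0.28 8 maxx [ 0.465 -0.081  0.293] y -0.102 -0.081
0.31 19 maxx [ 0.461 -0.082  0.314] y -0.107 -0.082
0.34 9 maxx [ 0.507 -0.171  0.369] y -0.171 -0.087
0.37 248 maxx [ 0.549 -0.082  0.396] y -0.18 -0.042
0.40 1504 maxx [ 0.546 -0.084  0.405] y -0.18 -0.044
0.43 721 maxx [ 0.513 -0.067  0.43 ] y -0.164 -0.004
0.46 490 maxx [ 0.454 -0.03   0.46 ] y -0.129 -0.013
flap -0.19 0.554 62
flap -0.16 0.557 106
flap -0.13 0.56 58
flap -0.1 0.563 67
flap -0.07 0.562 129
flap -0.04 0.564 123
flap -0.01 0.567 67
scene robot pts z>.22:  3948
0.22 1282 maxx [0.694 0.002 0.244] y -0.184 0.005
0.25 406 maxx [ 0.7   -0.013  0.251] y -0.185 0.003
0.28 195 maxx [ 0.516 -0.127  0.297] y -0.151 -0.095
0.31 58 maxx [ 0.508 -0.14   0.313] y -0.169 -0.113
0.34 204 maxx [ 0.498 -0.181  0.369] y -0.184 -0.131
0.37 407 maxx [ 0.547 -0.08   0.399] y -0.186 -0.044
0.40 887 maxx [ 0.544 -0.073  0.406] y -0.182 -0.04
0.43 392 maxx [ 0.507 -0.065  0.431] y -0.164 -0.029
0.46 117 maxx [ 0.446 -0.035  0.461] y -0.126 -0.014
flap -0.19 0.551 42
flap -0.16 0.423 101
flap -0.13 0.419 145
flap -0.1 0.532 53
flap -0.07 0.562 48
flap -0.04 0.575 15
```

```bash
python3 -m crank '{"hand":[110,110,110,110,110],"translation":[[0.04,0.001,-0.001],[0.08,0.001,-0.001],[0.105,0.001,-0.001],[0.115,0.001,-0.001],[0.115,0.001,-0.001]],"dr":[[0,0,0],[0,0,0],[0,0,0],[0,0,0],[0,0,0]]}' 40;python3 -m crank '{"hand":[255,255,255,255,255],"translation":[[0,0,0],[0,0,0],[0,0,0],[0,0,0],[0,0,0]],"dr":[[0,0,0],[0,0,0],[0,0,0],[0,0,0],[0,0,0]]}' 60
```

```text
time_s: 2.3
position: [0.488, -0.1102, 0.008]
tool_rot: [[-0.001, 0.976, 0.218], [0.0, 0.218, -0.976], [-1.0, -0.001, -0.001]]
ft_force: [0.5, 0.0, -0.1]
grip_width: 0.0485
time_s: 2.8
position: [0.4888, -0.1112, 0.009]
tool_rot: [[0.002, 0.976, 0.217], [-0.001, 0.217, -0.976], [-1.0, 0.002, 0.001]]
ft_force: [-0.3, 1.2, 7.3]
grip_width: 0.0146
```

```bash
python3 -m crank '{"hand":[255,255],"translation":[[-0.001,0,0],[-0.002,0,0]],"dr":[[0,0,0],[0,0,0]]}' 60
python3 - <<'E'
from h import *
a=[]
im,d=cams.get_image("scene");u,v=proj("scene",[.488,-.10,.02])[0].astype(int)
cv2.imwrite('pics/a2.png',cv2.resize(im[v-50:v+50,u-65:u+65],(780,600),interpolation=cv2.INTER_CUBIC))
E
```

```text
time_s: 3.0
position: [0.4881, -0.111, 0.0102]
tool_rot: [[-0.0, 0.976, 0.217], [-0.0, 0.217, -0.976], [-1.0, -0.0, 0.0]]
ft_force: [-0.0, 0.2, -0.3]
grip_width: 0.0144
```

View pics/a2.png

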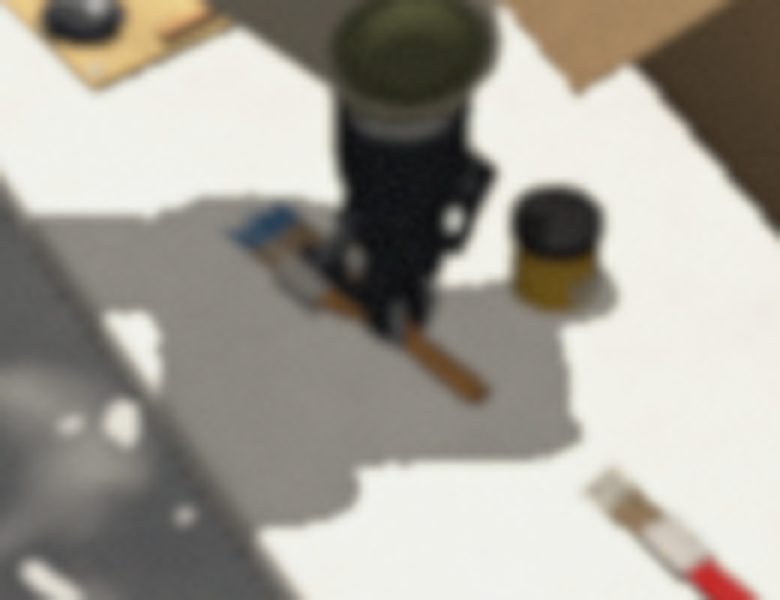

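The scene view shows the handle between the fingertips (at about (400,320)), the jar untouched at (555,250). The width of 14.4 mm and z≈10 mm mean only the rounded top is held, so I reopen, go lower and regrip.

```bash
python3 -m crank '{"hand":[130,130,130,130,130],"translation":[[0,0,0],[0,0,0],[0.003,0,0],[0.006,0,0],[0.006,0,0]],"dr":[[0,0,0],[0,0,0],[0,0,0],[0,0,0],[0,0,0]]}' 40;python3 -m crank '{"hand":[130,130],"translation":[[0,0,0],[0,0,0]],"dr":[[0,0,0],[0,0,0]]}'
```

```text
time_s: 3.55
position: [0.4879, -0.1109, 0.0035]
tool_rot: [[-0.001, 0.976, 0.217], [0.0, 0.217, -0.976], [-1.0, -0.001, -0.001]]
ft_force: [0.1, 0.4, -0.4]
grip_width: 0.0417
time_s: 3.75
position: [0.4882, -0.111, 0.004]
tool_rot: [[0.0, 0.976, 0.217], [-0.0, 0.217, -0.976], [-1.0, 0.0, 0.0]]
ft_force: [0.2, -0.4, 0.6]
grip_width: 0.0419
```

```bash
python3 -m crank '{"hand":[200,255,255,255,255],"translation":[[0.001,0,0],[0.001,0,0],[0.001,0,0],[0.001,0,0],[0.001,0,0]],"dr":[[0,0,0],[0,0,0],[0,0,0],[0,0,0],[0,0,0]]}' 60
```

```text
time_s: 4.25
position: [0.4882, -0.111, 0.003]
tool_rot: [[0.0, 0.976, 0.217], [-0.0, 0.217, -0.976], [-1.0, 0.0, 0.0]]
ft_force: [-0.2, -0.6, 0.8]
grip_width: 0.0173
```

```bash
python3 -m crank '{"hand":[255,255,255,255,255],"translation":[[-0.02,0,0],[-0.06,0,0],[-0.1,0,0],[-0.12,0,0],[-0.12,0,0]],"dr":[[0,0,0],[0,0,0],[0,0,0],[0,0,0],[0,0,0]]}' 80;  python3 - <<'E'
from h import *
a=[]
for n in ("scene","top"):
  im,d=cams.get_image(n);np.save(f"pics/{n}3d.npy",d);cv2.imwrite(f"pics/{n}3.png",im)
  u,v=proj(n,[.488,-.09,.12])[0].astype(int)
  a.append(cv2.resize(im[v-50:v+50,u-50:u+50],(400,400),interpolation=cv2.INTER_CUBIC))
cv2.imwrite('pics/a3.png',np.hstack(a))
E
```

```text
time_s: 4.75
position: [0.4892, -0.1115, 0.1255]
tool_rot: [[0.005, 0.976, 0.217], [-0.003, 0.217, -0.976], [-1.0, 0.004, 0.004]]
ft_force: [0.5, 0.2, -1.0]
grip_width: 0.0163
```

View pics/a3.png

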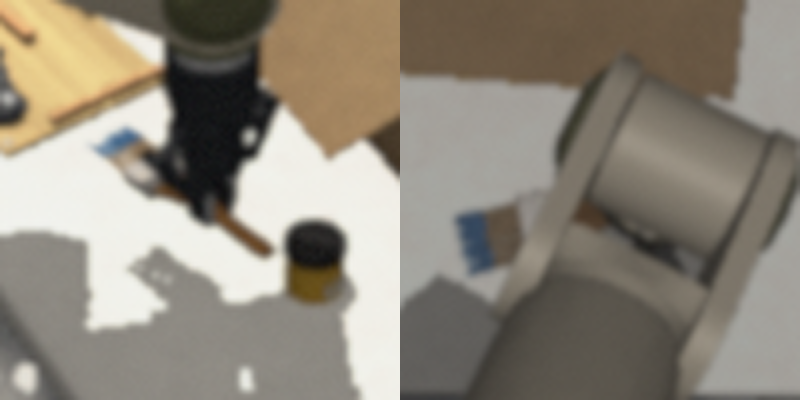

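The brush is held off the bench, about level: blue tip at (120,145) and handle end at (265,245) in the scene crop. I measure its pose in the hand.

```bash
cat > held.py <<'E'
from h import *
import sys
k=sys.argv[1]
s=sensors.observe();p=s["position"];T=s["tool_rot"];a=np.array([T[0,2],T[1,2],0]);b=np.array([a[1],-a[0],0]) # along handle; across
for n in("scene","top"):
    im=cv2.imread(f"pics/{n}{k}.png");d=np.load(f"pics/{n}{k}d.npy");P=cloud(n,d);hsv=cv2.cvtColor(im,cv2.COLOR_BGR2HSV)
    L=np.stack([(P-p)@a,(P-p)@b,P[...,2]-p[2]],-1)
    near=(d>0)&(abs(L[...,1])<.05)&(abs(L[...,2])<.06)
    for lo in range(-150,110,15):
        m=near&(L[...,0]*1e3>=lo)&(L[...,0]*1e3<lo+15)&(hsv[...,1]>60)
        if m.sum()>5: q=L[m]*1e3; print(n,lo,m.sum(),'across',np.percentile(q[:,1],[3,50,97]).round(1),'z',np.percentile(q[:,2],[10,50,90]).round(1),'hue',np.median(hsv[...,0][m]))
E
python3 held.py 3
```

```text
scene -135 6 across [-10.5   1.7  11.7] z [1.5 5.6 8.6] hue 104.5
scene -120 18 across [-12.3   0.2  16.5] z [ 6.5  9.6 12.5] hue 105.0
scene -105 12 across [-9.4  1.4 14. ] z [ 3.5  7.7 11.7] hue 16.5
scene -45 7 across [10.9 14.9 18. ] z [ 8.1 10.2 11.4] hue 15.0
scene 0 17 across [-4.8  3.5 41.3] z [ 9.1 13.  29.7] hue 14.0
scene 15 9 across [ 2.   6.3 10.9] z [ 9.9 10.9 14.1] hue 15.0
scene 30 14 across [0.2 5.9 9.5] z [ 7.8 11.4 13.6] hue 14.5
scene 45 12 across [ 1.2  6.9 12. ] z [11.  13.  15.8] hue 15.0
scene 60 7 across [0.7 4.8 9.5] z [ 8.4  9.5 12.8] hue 14.0
top -135 26 across [-14.1   0.3  19.6] z [ 3.   6.  10.2] hue 106.0
top -120 38 across [-14.5   2.6  20.9] z [ 1.1  5.9 11.1] hue 106.0
top -105 53 across [-14.1   0.1  17.4] z [ 1.   6.5 10.5] hue 16.0
top -90 8 across [-14.7  -7.2   8.7] z [ 3.1  5.2 10.8] hue 16.0
top -45 29 across [-8.2  0.7 10.1] z [ 6.8 11.1 15.1] hue 15.0
top -30 13 across [-3.4  5.6 10.7] z [ 6.3 10.4 13. ] hue 14.0
```

Run:
```python
from h import *
s=sensors.observe();p=s["position"];q1=np.radians(s["q"][0]);r=np.array([np.cos(q1),np.sin(q1),0]);l=np.array([-r[1],r[0],0])
print(s["q"].round(1))
for n in("scene","top"):
    im=cv2.imread(f"pics/{n}3.png");d=np.load(f"pics/{n}3d.npy");P=cloud(n,d);hsv=cv2.cvtColor(im,cv2.COLOR_BGR2HSV)
    L=np.stack([(P-p)@r,(P-p)@l,P[...,2]-p[2]],-1)*1e3
    m=(d>0)&(abs(L[...,0])<90)&(abs(L[...,1])<120)&(L[...,2]>125)
    print(n)
    for z in range(125,330,20):
        w=L[m&(L[...,2]>=z)&(L[...,2]<z+20)]
        if len(w)>3:print(z,len(w),'rad',np.percentile(w[:,0],[2,50,98]).round(),'lat',np.percentile(w[:,1],[2,50,98]).round())
# flap left-front corner
d=np.load("pics/top0d.npy");P=cloud("top",d);m=(d>0)&(abs(P[...,2]-.21)<.02)&(P[...,0]>.5)&(P[...,0]<.8)&(P[...,1]>.1)&(P[...,1]<.3)
F=P[m]
for x in np.arange(.57,.8,.02):
    w=F[abs(F[:,0]-x)<.01]
    if len(w):i=w[:,1].argmax();print('flap x%.2f'%x,w[i].round(3))
```

```text
[-26.4  23.4  91.9  -0.   64.7 -38.9]
scene
125 92 rad [-38. -10.  32.] lat [-39. -29.  -9.]
145 121 rad [-40.  -6.  32.] lat [-41. -33.  -7.]
165 158 rad [-40.  -5.  32.] lat [-39. -29.  -3.]
185 50 rad [-37.  -6.  31.] lat [-41. -34. -18.]
205 41 rad [-33.  -4.  19.] lat [-63. -59. -55.]
225 131 rad [-62. -13.  33.] lat [-73. -62. -56.]
245 263 rad [-85. -24.  41.] lat [-73. -63. -55.]
265 362 rad [-85. -21.  40.] lat [-72. -61.  45.]
285 748 rad [-84. -10.  31.] lat [-67. -14.  51.]
305 374 rad [-86. -37.   5.] lat [-63. -52.  54.]
325 293 rad [-89. -73. -42.] lat [-63. -26.  59.]
top
125 12 rad [-38. -36. -31.] lat [-23. -11.  14.]
145 13 rad [-38. -37. -32.] lat [-7. 10. 21.]
165 4 rad [-38. -38. -36.] lat [-8.  5. 11.]
185 10 rad [-40. -39. -37.] lat [-13.  -0.  17.]
205 13 rad [-41. -40. -39.] lat [-14.   1.  12.]
245 53 rad [-52. -43.  37.] lat [-43.  10.  62.]
265 387 rad [-43. -29.  40.] lat [-68.  -1.  68.]
285 1272 rad [-33.   1.  32.] lat [-59.  -0.  61.]
305 306 rad [-49. -19.   9.] lat [-59. -43.  58.]
325 669 rad [-89. -72. -41.] lat [-58.  -3.  57.]
flap x0.57 [0.58  0.195 0.204]
flap x0.59 [0.581 0.199 0.199]
flap x0.61 [0.601 0.195 0.211]
flap x0.63 [0.63  0.194 0.219]
flap x0.65 [0.642 0.194 0.227]
flap x0.75 [0.758 0.185 0.225]
flap x0.77 [0.763 0.185 0.23 ]
flap x0.79 [0.783 0.184 0.222]
```

```bash
python3 go.py .488 .26 .125 6.8
```

```text
trans [-0.0025  0.0805 -0.362 ] dr [ 0.0997 -0.0003  0.0005] t 4.85 f [ 0.3  0.  -1.4] w 0.0162
```

```bash
python3 -m crank '{"hand":[255,255,255,255,255],"translation":[[0,0.006,-0.025],[0,0.014,-0.063],[0,0.024,-0.108],[0,0.034,-0.153],[0,0.042,-0.19]],"dr":[[0.01,0,0],[0.03,0,0],[0.06,0,0],[0.08,0,0],[0.1,0,0]]}'; python3 go.py .488 .26 .125 6.8
```

```text
time_s: 5.35
position: [0.4869, 0.0857, 0.1213]
tool_rot: [[-0.003, 0.993, 0.118], [0.0, 0.118, -0.993], [-1.0, -0.003, -0.001]]
ft_force: [-0.1, -0.3, -1.3]
grip_width: 0.0165
trans [-0.0037  0.0216 -0.173 ] dr [-0.0007 -0.0007  0.0033] t 5.35 f [-0.1 -0.3 -1.3] w 0.0165
```

```bash
python3 -m crank '{"hand":[255,255,255,255,255],"translation":[[-0.003,0.005,-0.04],[-0.003,0.011,-0.09],[-0.003,0.017,-0.135],[-0.003,0.021,-0.165],[-0.003,0.022,-0.173]],"dr":[[0,0,0],[0,0,0],[0,0,0],[0,0,0],[0,0,0]]}';python3 -m crank '{"hand":[255,255,255,255,255],"translation":[[0,0.02,0],[0,0.045,0],[0,0.065,0],[0,0.074,0],[0,0.075,0]],"dr":[[0,0,0],[0,0,0],[0,0,0],[0,0,0],[0,0,0]]}'; python3 go.py .5633 .2731 .05 6.8
```

```text
time_s: 5.85
position: [0.4883, 0.2605, 0.1239]
tool_rot: [[-0.003, 0.993, 0.121], [-0.001, 0.121, -0.993], [-1.0, -0.003, 0.0]]
ft_force: [-0.1, -0.6, -0.5]
grip_width: 0.0168
time_s: 6.35
position: [0.5641, 0.266, 0.1246]
tool_rot: [[-0.002, 0.993, 0.117], [-0.001, 0.117, -0.993], [-1.0, -0.002, 0.0]]
ft_force: [0.6, -0.9, -0.2]
grip_width: 0.0165
trans [ 0.0745  0.0002 -0.0071] dr [-0.0012  0.0005  0.0021] t 6.35 f [ 0.6 -0.9 -0.2] w 0.0165
```

```bash
python3 -m crank '{"hand":[255,255,255,255,255],"translation":[[0.02,0,-0.002],[0.05,0,-0.005],[0.07,0,-0.007],[0.08,0,-0.007],[0.08,0,-0.007]],"dr":[[0,0,0],[0,0,0],[0,0,0],[0,0,0],[0,0,0]]}'; python3 go.py .5633 .2731 .011 6.8;  python3 - <<'E'
from h import *
a=[]
for n in("scene","top"):
    im,d=cams.get_image(n);np.save(f"pics/{n}4d.npy",d);cv2.imwrite(f"pics/{n}4.png",im)
I={n:cv2.imread(f"pics/{n}4.png") for n in("top","scene")}
cv2.imwrite('pics/a4.png',np.hstack([rect("top",I["top"],.46,.66,.17,.43,.05,1.5),rect("scene",I["scene"],.46,.66,.17,.43,.05,1.5)]))
E
python3 held.py 4
```

```text
time_s: 6.85
position: [0.562, 0.2734, 0.0448]
tool_rot: [[-0.003, 0.993, 0.118], [-0.001, 0.118, -0.993], [-1.0, -0.003, 0.001]]
ft_force: [-0.2, 0.6, -0.2]
grip_width: 0.0168
trans [0.0338 0.0014 0.0004] dr [-0.0003  0.0005  0.003 ] t 6.85 f [-0.2  0.6 -0.2] w 0.0168
scene -150 33 across [ 2.7 18.9 47.8] z [-41.  -32.9 -24. ] hue 16.0
scene -135 26 across [ 8.8 35.8 48.3] z [-40.8 -32.6 -20.2] hue 17.5
scene -120 23 across [ 6.3 38.8 49.6] z [-39.6 -29.  -10.4] hue 17.0
scene -105 36 across [ 5.2 28.6 49.7] z [-41.9 -29.7   2.7] hue 17.0
scene -90 33 across [-2.8 34.2 46.8] z [-43.  -31.8  -8.3] hue 17.0
scene -75 32 across [-8.1 20.4 47.7] z [-42.4 -36.4 -20.8] hue 18.0
scene -60 38 across [-9.8 23.1 47.7] z [-41.5 -35.5 -10.5] hue 18.0
scene -45 48 across [-2.2 25.3 48.6] z [-41.1 -35.1   3.1] hue 18.5
scene -30 45 across [-27.2  17.6  46.2] z [-42.4 -38.4 -32.4] hue 19.0
scene -15 54 across [-14.6   7.2  46.8] z [-41.7 -37.   20.6] hue 19.0
scene 0 91 across [-36.3  16.8  46.4] z [-41.1 -30.8  48.3] hue 19.0
scene 15 56 across [-35.3   9.1  46.4] z [-42.5 -38.3   5.9] hue 19.0
scene 30 69 across [-31.8   5.8  45.1] z [-42.  -37.3   4.1] hue 19.0
scene 45 58 across [-34.8   2.4  46.3] z [-41.5 -38.1   6.6] hue 19.0
scene 60 36 across [-29.5  12.   48.9] z [-36.2 -30.1   6.1] hue 16.0
scene 75 100 across [-35.7   5.9  47.3] z [-44.4 -36.4 -27.1] hue 17.0
top -150 7 across [18.6 41.  49. ] z [-24.4 -22.4 -19.6] hue 16.0
top 15 9 across [-38.2 -25.7   1. ] z [-44.6 -38.1 -33.3] hue 19.0
top 30 127 across [-35.2   8.4  46.5] z [-41.8 -38.    5.5] hue 19.0
top 45 136 across [-39.3   7.1  47.5] z [-43.5 -38.    7.9] hue 19.0
top 60 130 across [-38.6   4.6  46.4] z [-42.5 -38.4 -23.8] hue 18.0
top 75 106 across [-37.3   4.6  48. ] z [-39.9 -30.  -24.5] hue 16.0
```

View pics/a4.png

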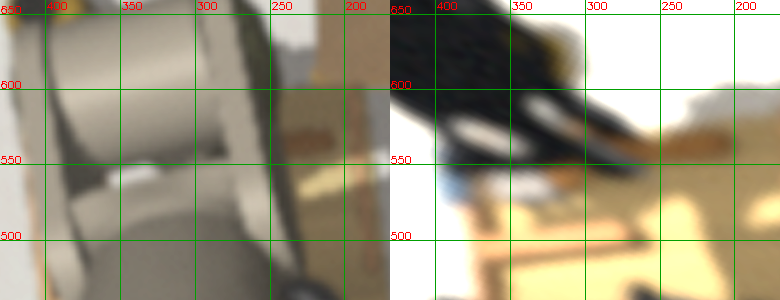

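Left panel (top): the wrist hides the brush. Right panel (scene): handle end near (735,142), i.e. world (0.565, 0.20), and blue tip by the end rail at (450,180), both as planned within a few mm. Lowering.

```bash
python3 -m crank '{"hand":[255,255,255,255,255],"translation":[[0.008,0.001,0],[0.016,0.001,0],[0.022,0.001,0],[0.028,0.001,0],[0.028,0.001,0]],"dr":[[0,0,0],[0,0,0],[0,0,0],[0,0,0],[0,0,0]]}'; python3 -m crank '{"hand":[255,255,255,255],"translation":[[0.002,0,0],[0.004,0,0],[0.006,0,0],[0.006,0,0]],"dr":[[0,0,0],[0,0,0],[0,0,0],[0,0,0]]}';  python3 - <<'E'
from h import *
im,d=cams.get_image("scene");np.save(f"pics/scene5d.npy",d);cv2.imwrite(f"pics/scene5.png",im)
u,v=proj("scene",[.54,.29,.03])[0].astype(int)
cv2.imwrite('pics/a5.png',cv2.resize(im[v-40:v+40,u-50:u+50],(700,560),interpolation=cv2.INTER_CUBIC))
E
```

```text
time_s: 7.45
position: [0.5636, 0.2738, 0.0169]
tool_rot: [[-0.002, 0.993, 0.118], [-0.001, 0.118, -0.993], [-1.0, -0.002, 0.0]]
ft_force: [-0.2, -0.8, 0.0]
grip_width: 0.0167
time_s: 7.85
position: [0.564, 0.2739, 0.0118]
tool_rot: [[-0.0, 0.993, 0.118], [-0.0, 0.118, -0.993], [-1.0, -0.0, 0.0]]
ft_force: [-0.3, -0.1, 0.2]
grip_width: 0.0166
```

View pics/a5.png

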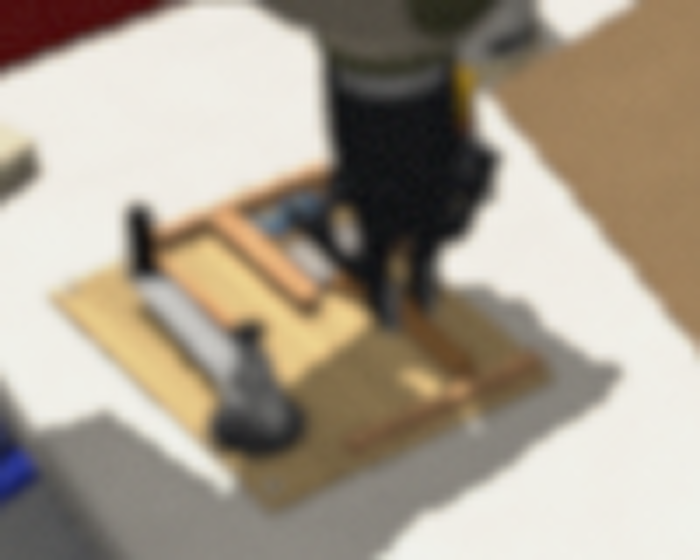

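The scene crop shows the brush lying between the outer and middle dividers: blue tip at (280,215), handle end at (465,365) inside the end rail. I release and lift.

```bash
python3 -m crank '{"hand":[255,140,140,140,140],"translation":[[0.001,0,0],[0.001,0,0],[0.001,0,0],[0.001,0,0],[-0.02,0,0]],"dr":[[0,0,0],[0,0,0],[0,0,0],[0,0,0],[0,0,0]]}' 40; python3 -m crank '{"hand":[140,140,140,140,140],"translation":[[-0.04,0,0],[-0.08,0,0],[-0.12,0,0],[-0.13,-0.03,0.03],[-0.13,-0.06,0.06]],"dr":[[0,0,0],[0,0,0],[0,0,0],[0,0,0],[0,0,0]]}';python3 go.py .488 -.05 .15 6.8
```

```text
time_s: 8.4
position: [0.5627, 0.2735, 0.03]
tool_rot: [[-0.005, 0.993, 0.118], [-0.001, 0.118, -0.993], [-1.0, -0.005, 0.001]]
ft_force: [0.5, -0.4, -0.0]
grip_width: 0.0389
time_s: 8.9
position: [0.5118, 0.207, 0.164]
tool_rot: [[0.005, 0.993, 0.119], [0.001, 0.119, -0.993], [-1.0, 0.005, -0.0]]
ft_force: [0.6, -0.6, -0.1]
grip_width: 0.0385
trans [ 0.0137 -0.0544  0.2523] dr [ 0.0011 -0.0001 -0.0048] t 8.9 f [ 0.6 -0.6 -0.1] w 0.0385
```

```bash
python3 -m crank '{"hand":[140,140,140,140,140],"translation":[[0.005,-0.025,0.05],[0.01,-0.045,0.1],[0.013,-0.054,0.15],[0.013,-0.054,0.2],[0.013,-0.054,0.25]],"dr":[[0,0,0],[0,0,0],[0,0,0],[0,0,0],[0,0,0]]}' 40
python3 - <<'E'
from h import *
for n in("top","scene"):
    im,d=cams.get_image(n);np.save(f"pics/{n}6d.npy",d);cv2.imwrite(f"pics/{n}6.png",im)
I={n:cv2.imread(f"pics/{n}6.png") for n in("top","scene")}
cv2.imwrite('pics/a6.png',np.hstack([rect(n,I[n],.39,.61,.17,.43,.02,1.5) for n in I]))
E
python3 go.py .488 -.3 .15 7
```

```text
time_s: 9.4
position: [0.4858, -0.0386, 0.1493]
tool_rot: [[0.0, 0.993, 0.118], [-0.0, 0.118, -0.993], [-1.0, 0.0, 0.0]]
ft_force: [1.8, 0.9, -0.0]
grip_width: 0.0387
trans [-0.0004 -0.0279  0.2565] dr [-0.01    0.0016 -0.0011] t 9.5 f [0.4 0.5 0.3] w 0.0384
```

View pics/a6.png

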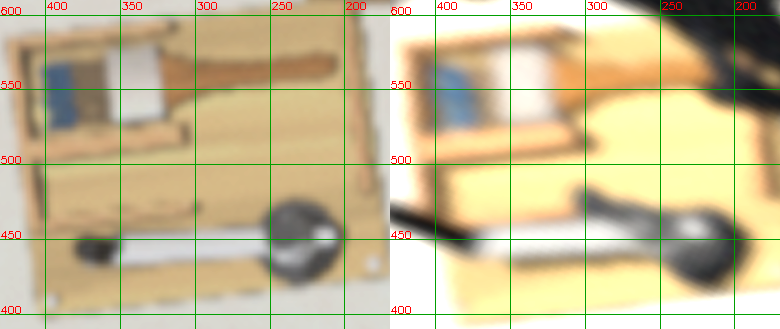

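Wide brush lies in its compartment, about centred: tip at (42,97), handle end at (338,63), yaw ≈6.6° vs the holder's 6.8°. Keeper still parked, knob at (95,250). Now the narrow brush.

```bash
python3 - <<'E'
from h import *
for n in("top","scene"):
    d=np.load(f"pics/{n}0d.npy");P=cloud(n,d)[d>0]
    for nm,c in(("jar_b",(.61,-.34)),("jar_a",(.57,-.12))):
        w=P[(abs(P[:,0]-c[0])<.06)&(abs(P[:,1]-c[1])<.06)&(P[:,2]>.025)&(P[:,2]<.1)];print(n,nm,len(w),w.min(0).round(3),w.max(0).round(3))
E
python3 -m crank '{"hand":[140,140,140,140,140],"translation":[[0,-0.005,0.05],[0,-0.01,0.1],[0,-0.016,0.15],[0,-0.022,0.2],[0,-0.028,0.25]],"dr":[[0,0,0],[0,0,0],[0,0,0],[0,0,0],[0,0,0]]}' 40
python3 go.py .537 -.371 .08 7
```

```text
top jar_b 196 [ 0.602 -0.394  0.026] [ 0.648 -0.348  0.058]
top jar_a 120 [ 0.558 -0.14   0.026] [ 0.585 -0.088  0.065]
scene jar_b 205 [ 0.596 -0.395  0.025] [ 0.646 -0.348  0.056]
scene jar_a 238 [ 0.554 -0.145  0.025] [ 0.611 -0.086  0.063]
time_s: 10.0
position: [0.4878, -0.2884, 0.1492]
tool_rot: [[0.0, 0.993, 0.118], [-0.0, 0.118, -0.993], [-1.0, 0.0, 0.0]]
ft_force: [1.0, 1.2, -0.0]
grip_width: 0.0386
trans [0.0692 0.039  0.0879] dr [-0.0035  0.     -0.0003] t 10.0 f [ 1.   1.2 -0. ] w 0.0386
```

```bash
python3 -m crank '{"hand":[140,140,140,140,140],"translation":[[0.02,0.02,0.045],[0.05,0.035,0.08],[0.069,0.039,0.088],[0.069,0.039,0.088],[0.069,0.039,0.088]],"dr":[[0,0,0],[0,0,0],[0,0,0],[0,0,0],[0,0,0]]}' 40; python3 go.py .537 -.371 .003 7
```

```text
time_s: 10.5
position: [0.5372, -0.3688, 0.0805]
tool_rot: [[-0.0, 0.993, 0.119], [0.0, 0.119, -0.993], [-1.0, -0.0, -0.0]]
ft_force: [-1.0, -0.1, 1.3]
grip_width: 0.0389
trans [ 0.0775 -0.0004  0.0022] dr [-0.0033 -0.0005  0.0002] t 10.5 f [-1.  -0.1  1.3] w 0.0389
```

```bash
python3 -m crank '{"hand":[140,140,140,140,140],"translation":[[0.03,0,0.001],[0.06,0,0.002],[0.073,0,0.002],[0.077,0,0.002],[0.077,0,0.002]],"dr":[[0,0,0],[0,0,0],[0,0,0],[0,0,0],[0,0,0]]}' 40; python3 -m crank '{"hand":[200,255,255,255,255],"translation":[[0,0,0],[0,0,0],[0,0,0],[0,0,0],[0,0,0]],"dr":[[0,0,0],[0,0,0],[0,0,0],[0,0,0],[0,0,0]]}' 60
```

```text
time_s: 11.0
position: [0.5378, -0.3715, 0.0043]
tool_rot: [[0.001, 0.993, 0.119], [-0.001, 0.119, -0.993], [-1.0, 0.001, 0.001]]
ft_force: [0.1, -0.2, -0.9]
grip_width: 0.0383
time_s: 11.5
position: [0.5381, -0.372, 0.005]
tool_rot: [[0.002, 0.993, 0.118], [-0.002, 0.118, -0.993], [-1.0, 0.002, 0.002]]
ft_force: [-1.0, 1.3, 7.0]
grip_width: 0.0181
```

```bash
python3 -m crank '{"hand":[150,150,150,150,150],"translation":[[0,0,0],[0,0,0],[0.002,0,0],[0.003,0,0],[0.003,0,0]],"dr":[[0,0,0],[0,0,0],[0,0,0],[0,0,0],[0,0,0]]}' 40; python3 -m crank '{"hand":[200,255,255,255,255],"translation":[[0,0,0],[0,0,0],[0,0,0],[0,0,0],[0,0,0]],"dr":[[0,0,0],[0,0,0],[0,0,0],[0,0,0],[0,0,0]]}' 60
```

```text
time_s: 12.0
position: [0.5372, -0.3714, -0.0004]
tool_rot: [[-0.0, 0.993, 0.118], [0.0, 0.118, -0.993], [-1.0, -0.0, -0.0]]
ft_force: [-0.1, 0.2, 0.5]
grip_width: 0.0351
time_s: 12.5
position: [0.5376, -0.3718, 0.0005]
tool_rot: [[0.001, 0.993, 0.118], [-0.001, 0.118, -0.993], [-1.0, 0.001, 0.001]]
ft_force: [0.0, -0.1, 6.1]
grip_width: 0.0188
```

```bash
python3 -m crank '{"hand":[255,255,255,255,255],"translation":[[-0.02,0,0],[-0.06,0,0],[-0.1,0,0],[-0.13,0,0],[-0.13,0,0]],"dr":[[0,0,0],[0,0,0],[0,0,0],[0,0,0],[0,0,0]]}' 80;  python3 - <<'E'
from h import *
for n in ("scene","top"):
  im,d=cams.get_image(n);np.save(f"pics/{n}7d.npy",d);cv2.imwrite(f"pics/{n}7.png",im)
E
sed -i 's/abs(L\[...,2\])<.06/abs(L[...,2])<.04/; s/>60)/>40)/' held.py; python3 held.py 7; python3 go.py .488 -.28 .13 7
```

```text
time_s: 13.0
position: [0.5385, -0.3726, 0.1343]
tool_rot: [[0.005, 0.993, 0.118], [-0.005, 0.118, -0.993], [-1.0, 0.005, 0.006]]
ft_force: [0.6, -0.7, -0.9]
grip_width: 0.0179
scene -105 11 across [-8.4  1.3  8.2] z [ 7.  10.6 13.4] hue 17.0
scene -90 26 across [-7.1  2.3 13.7] z [ 8.9 11.8 13.3] hue 16.0
scene 0 28 across [-6.   1.7 12.4] z [13.4 16.1 24.4] hue 0.5
scene 15 22 across [-2.3  6.1 10.6] z [11.  14.4 17.2] hue 1.0
scene 30 22 across [-1.8  5.1 10.2] z [10.9 14.1 16.2] hue 1.5
scene 45 28 across [-2.6  6.9 13. ] z [11.3 14.8 18.4] hue 2.0
scene 60 28 across [-3.1  6.  13.3] z [10.9 14.5 17.9] hue 1.0
scene 75 9 across [-0.2  5.  12.3] z [ 7.5 13.8 16.1] hue 173.0
top -105 19 across [-8.5  1.6 10.3] z [ 4.1  7.8 11.1] hue 16.0
top -90 37 across [-9.1 -0.   9.4] z [ 3.4  9.4 12.3] hue 16.0
top -75 6 across [-6.4  2.7  9.2] z [ 5.6  8.7 10.4] hue 16.0
trans [-0.0004 -0.038  -0.0964] dr [-0.0038 -0.0005  0.0004] t 13.1 f [-0.2 -0.5 -1.1] w 0.0178
```

```bash
python3 -m crank '{"hand":[255,255,255,255,255],"translation":[[0,-0.015,-0.025],[0,-0.03,-0.06],[0,-0.038,-0.1],[0,-0.036,-0.145],[0,-0.03,-0.19]],"dr":[[0,0,0],[0,0,0],[0,0,0],[0,0,0],[0,0,0]]}'; python3 go.py .488 .25 .13 6.8
```

```text
time_s: 13.6
position: [0.4835, -0.1845, 0.1283]
tool_rot: [[-0.003, 0.993, 0.117], [0.002, 0.117, -0.993], [-1.0, -0.003, -0.003]]
ft_force: [1.5, 0.3, -0.0]
grip_width: 0.0182
trans [-0.0008  0.0552 -0.431 ] dr [-0.0016 -0.0026  0.003 ] t 13.6 f [ 1.5  0.3 -0. ] w 0.0182
```

```bash
python3 -m crank '{"hand":[255,255,255,255,255],"translation":[[0,0.006,-0.045],[0,0.011,-0.09],[0,0.016,-0.135],[0,0.021,-0.18],[0,0.026,-0.225]],"dr":[[0,0,0],[0,0,0],[0,0,0],[0,0,0],[0,0,0]]}'; python3 go.py .488 .25 .13 6.8
```

```text
time_s: 14.1
position: [0.4831, 0.042, 0.1284]
tool_rot: [[-0.004, 0.993, 0.118], [0.001, 0.118, -0.993], [-1.0, -0.003, -0.001]]
ft_force: [0.7, -0.2, -0.4]
grip_width: 0.0181
trans [-0.0015  0.0293 -0.206 ] dr [-0.0006 -0.001   0.0034] t 14.1 f [ 0.7 -0.2 -0.4] w 0.0181
```

```bash
python3 -m crank '{"hand":[255,255,255,255,255],"translation":[[0,0.008,-0.045],[0,0.016,-0.09],[0,0.024,-0.135],[0,0.031,-0.18],[0,0.035,-0.206]],"dr":[[0,0,0],[0,0,0],[0,0,0],[0,0,0],[0,0,0]]}'; python3 go.py .4978 .2814 .05 6.8
```

```text
time_s: 14.6
position: [0.4935, 0.2515, 0.1281]
tool_rot: [[-0.004, 0.993, 0.12], [-0.001, 0.12, -0.993], [-1.0, -0.004, 0.0]]
ft_force: [-0.0, -1.0, 0.3]
grip_width: 0.0182
trans [ 0.078   0.0082 -0.0291] dr [0.0018 0.0001 0.0036] t 14.6 f [-0.  -1.   0.3] w 0.0182
```

```bash
python3 -m crank '{"hand":[255,255,255,255,255],"translation":[[0,0.008,-0.029],[0.04,0.008,-0.029],[0.075,0.008,-0.029],[0.083,0.008,-0.029],[0.083,0.008,-0.029]],"dr":[[0,0,0],[0,0,0],[0,0,0],[0,0,0],[0,0,0]]}'; python3 go.py .4978 .2814 .009 6.8
python3 - <<'E'
from h import *
for n in ("scene","top"):
  im,d=cams.get_image(n);np.save(f"pics/{n}8d.npy",d);cv2.imwrite(f"pics/{n}8.png",im)
a=cv2.imread("pics/scene8.png");u,v=proj("scene",[.5,.29,.03])[0].astype(int)
cv2.imwrite('pics/a8.png',cv2.resize(a[v-40:v+40,u-50:u+50],(700,560),interpolation=cv2.INTER_CUBIC))
E
python3 held.py 8|grep -E "scene"
```

```text
time_s: 15.1
position: [0.4984, 0.2781, 0.0454]
tool_rot: [[-0.004, 0.993, 0.118], [-0.001, 0.118, -0.993], [-1.0, -0.004, 0.001]]
ft_force: [0.0, 0.6, 0.7]
grip_width: 0.0179
trans [ 0.0364 -0.0001 -0.0034] dr [-0.0005  0.0008  0.0044] t 15.1 f [0.  0.6 0.7] w 0.0179
scene -135 23 across [-33.    5.   46.3] z [-37.5 -29.4 -21. ] hue 15.0
scene -120 16 across [-18.2  12.2  49.4] z [-39.7 -36.6 -24.3] hue 19.0
scene -105 14 across [-47.   12.8  41.1] z [-38.8 -34.4  -8.3] hue 16.5
scene -90 26 across [-36.8  27.   49. ] z [-34.3 -13.5  19.1] hue 15.0
scene -75 14 across [-20.3  25.7  45.4] z [-35.2 -23.6   2.5] hue 15.0
scene -60 13 across [-16.4  23.7  30.8] z [-35.8 -27.9 -22.8] hue 15.0
scene -45 17 across [-48.7 -37.6  29. ] z [-38.9 -31.8 -22.4] hue 15.0
scene -30 21 across [-48.4 -32.   15.7] z [-37.9 -35.6  -1.8] hue 18.0
scene -15 40 across [-48.2  -3.7  27. ] z [-39.3   5.2  27.5] hue 17.0
scene 0 49 across [-40.6   8.5  28.8] z [-37.8   8.5  24.2] hue 12.0
scene 15 37 across [-46.4   9.5  47.4] z [-39.2 -35.6  11.5] hue 19.0
scene 30 52 across [-40.8   8.6  46. ] z [-38.8 -35.   10.7] hue 18.0
scene 45 45 across [-44.8   8.1  33.9] z [-39.5 -37.6   7.8] hue 19.0
scene 60 55 across [-48.9   4.1  44.1] z [-39.  -35.6   9.4] hue 19.0
scene 75 45 across [-44.6   3.6  43.8] z [-39.3 -31.2  -7.4] hue 16.0
scene 90 58 across [-46.9  -0.9  46.2] z [-38.9 -34.4 -25.9] hue 16.0
```

View pics/a8.png

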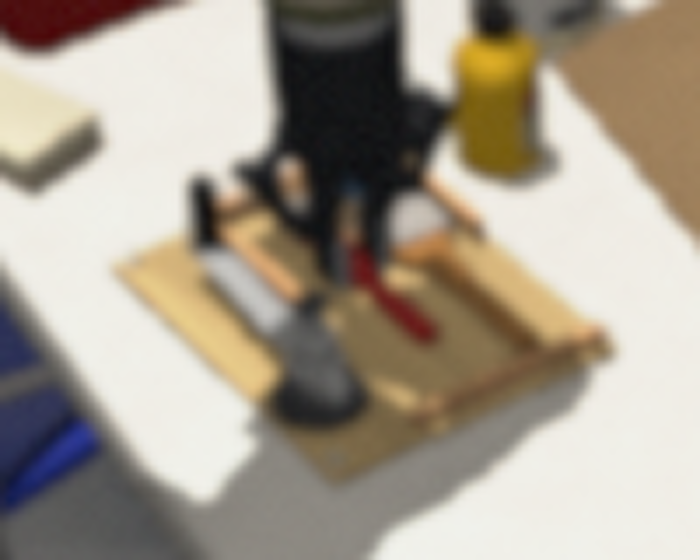

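The narrow brush hangs over its compartment (handle end at (430,335)); keeper and glue are untouched. Lowering and releasing.

```bash
python3 -m crank '{"hand":[255,255,255,255,255],"translation":[[0.008,0,-0.003],[0.016,0,-0.003],[0.024,0,-0.003],[0.03,0,-0.003],[0.03,0,-0.003]],"dr":[[0,0,0],[0,0,0],[0,0,0],[0,0,0],[0,0,0]]}'; python3 -m crank '{"hand":[255,255,255,255],"translation":[[0.002,0,0],[0.004,0,0],[0.005,0,0],[0.005,0,0]],"dr":[[0,0,0],[0,0,0],[0,0,0],[0,0,0]]}'
```

```text
time_s: 15.7
position: [0.4985, 0.2813, 0.016]
tool_rot: [[-0.002, 0.993, 0.118], [-0.001, 0.118, -0.993], [-1.0, -0.002, 0.0]]
ft_force: [0.4, 1.0, 0.0]
grip_width: 0.0181
time_s: 16.1
position: [0.499, 0.2815, 0.012]
tool_rot: [[-0.0, 0.993, 0.118], [0.0, 0.118, -0.993], [-1.0, -0.0, -0.0]]
ft_force: [-0.1, 0.8, 0.0]
grip_width: 0.018
```

```bash
python3 -m crank '{"hand":[255,255,255,180,170],"translation":[[0.001,0,0],[0.002,0,0],[0.002,0,0],[0.002,0,0],[0.002,0,0]],"dr":[[0,0,0],[0,0,0],[0,0,0],[0,0,0],[0,0,0]]}' 30; python3 -m crank '{"hand":[165,165,165,165,165],"translation":[[0,0,0],[0,0,0],[0,0,0],[-0.02,0,0],[-0.04,0,0]],"dr":[[0,0,0],[0,0,0],[0,0,0],[0,0,0],[0,0,0]]}' 40;python3 -m crank '{"hand":[165,165,165,165,165],"translation":[[-0.03,0,0],[-0.07,0,0],[-0.1,0,0.03],[-0.1,-0.03,0.08],[-0.1,-0.05,0.13]],"dr":[[0,0,0],[0,0,0],[0,0,0],[0,0,0],[0,0,0]]}'; python3 -m crank '{"hand":[165,165],"translation":[[0,-0.02,0.05],[0,-0.04,0.1]],"dr":[[0,0,0],[0,0,0]]}'
python3 - <<'E'
from h import *
for n in ("scene","top"):
  im,d=cams.get_image(n);np.save(f"pics/{n}9d.npy",d);cv2.imwrite(f"pics/{n}9.png",im)
I={n:cv2.imread(f"pics/{n}9.png") for n in("top","scene")}
a=np.hstack([rect("top",I["top"],.39,.61,.17,.43,.015,1.5),rect("top",I["top"],.39,.61,.17,.43,.06,1.5)]);cv2.imwrite('pics/a9.png',a)
# red handle & blue bristles in holder coordinates (top view, z=.018)
O=np.array([.5276,.3021]);xh=np.array([-.993,-.1187]);yh=np.array([.1187,-.993])
for n in I:
  hsv=cv2.cvtColor(I[n],cv2.COLOR_BGR2HSV);P=cloud(n,np.load(f"pics/{n}9d.npy"))
  R=(P[...,0]>.4)&(P[...,0]<.62)&(P[...,1]>.16)&(P[...,1]<.43)&(P[...,2]<.06)
  h=hsv[...,0];S=hsv[...,1]
  for nm,m in(("red",R&((h<6)|(h>170))&(S>120)),("blue",R&(h>95)&(h<125)&(S>80))):
    v,u=np.nonzero(m)
    if len(u)<5:continue
    q=np.array([ray(n,(b,c),.018)[:2]-O for b,c in zip(u,v)])*1e3;q=np.c_[q@xh,q@yh]
    print(n,nm,len(q),'x',np.percentile(q[:,0],[3,50,97]).round(1),'y',np.percentile(q[:,1],[2,50,98]).round(1),'slope',np.polyfit(q[:,1],q[:,0],1)[0].round(3),'z',np.percentile(P[...,2][m],[10,50,90]).round(4))
E
```

```text
time_s: 16.6
position: [0.499, 0.2815, 0.0101]
tool_rot: [[0.0, 0.993, 0.118], [0.0, 0.118, -0.993], [-1.0, 0.0, -0.0]]
ft_force: [-0.4, 0.3, -0.3]
grip_width: 0.0282
time_s: 17.1
position: [0.4987, 0.2814, 0.0501]
tool_rot: [[-0.001, 0.993, 0.118], [-0.0, 0.118, -0.993], [-1.0, -0.001, 0.0]]
ft_force: [-0.1, -0.3, 0.0]
grip_width: 0.03
time_s: 17.6
position: [0.4673, 0.1572, 0.1507]
tool_rot: [[0.002, 0.993, 0.12], [0.0, 0.12, -0.993], [-1.0, 0.002, 0.0]]
ft_force: [0.6, -1.2, -0.1]
grip_width: 0.0298
time_s: 17.8
position: [0.4412, 0.06, 0.1502]
tool_rot: [[0.001, 0.993, 0.119], [-0.0, 0.119, -0.993], [-1.0, 0.001, 0.0]]
ft_force: [1.0, -0.4, -0.1]
grip_width: 0.0301
top red 135 x [27.3 35.  40.9] y [-15.   29.   89.4] slope 0.042 z [0.0153 0.0191 0.0235]
top blue 28 x [-44.  -31.  -14.5] y [-89.9 -84.9 -80.5] slope 0.993 z [0.0112 0.0173 0.0221]
scene red 7 x [34.7 38.3 44.1] y [79.1 88.6 95.7] slope 0.49 z [0.0147 0.0187 0.0205]
scene blue 37 x [354.  364.8 376. ] y [483.  494.9 506.2] slope 0.705 z [-0.7186 -0.7115 -0.7041]
```

View pics/a9.png

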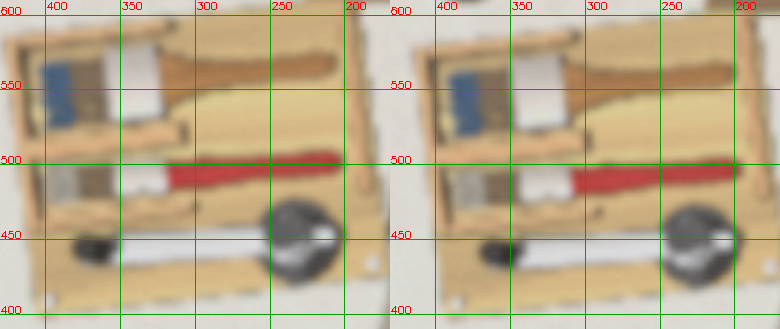

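Both brushes lie in their compartments: wide handle end at (335,63), narrow handle end at (342,157), parallel to the dividers. The knob is at about (110,253) in the z=0.06 map, giving q≈0.05. That was picture 12, so I rely on numbers from here. I'll push the knob along its arc from behind with closed fingers.

```bash
cat > arc.py <<'E'
import sys
from h import *
from scipy.spatial.transform import Rotation as R
# arc.py z back q1 q2 ... : TCP trailing the knob by `back`, jaws along the tangent
z,back=map(float,sys.argv[1:3]);s=sensors.observe();T=s["tool_rot"]
xh=np.array([-.993,-.1187,0]);yh=np.array([.1187,-.993,0]);piv=np.array([.4503,.2324,0])
for q in map(float,sys.argv[3:]):
    d=-np.cos(q)*yh-np.sin(q)*xh;t=np.sin(q)*yh-np.cos(q)*xh
    p=piv+.125*d-back*t;p[2]=z;xx=np.array([0,0,-1.]);G=np.c_[xx,t,np.cross(xx,t)]
    print(q,p.round(4),"trans",(T.T@(p-s["position"])).round(3),"dr",R.from_matrix(T.T@G).as_rotvec().round(3))
E
python3 arc.py .15 .035 .05
python3 - <<'E'
from h import *
# knob & arm points by depth
s=None
for n in("top","scene"):
    im=cv2.imread(f"pics/{n}9.png");P=cloud(n,np.load(f"pics/{n}9d.npy"));g=im.max(-1)
    m=(P[...,0]>.41)&(P[...,0]<.48)&(P[...,1]>.32)&(P[...,1]<.40)&(P[...,2]>.045)&(P[...,2]<.1)
    q=P[m];t=q[q[:,2]>np.percentile(q[:,2],60)];print(n,len(q),t.mean(0).round(4),q.mean(0).round(4),q[:,2].max().round(4))
    m=(abs(P[...,0]-.45)<.05)&(abs(P[...,1]-.232)<.05)&(P[...,2]>.055)&(P[...,2]<.1);q=P[m]
    if len(q):print(' spindle',len(q),q.mean(0).round(4),q[:,2].max().round(4))
E
```

```text
0.05 [0.4068 0.3547 0.15  ] trans [-0.    -0.001 -0.299] dr [0.043 0.001 0.001]
top 41 [0.4444 0.3563 0.0817] [0.4421 0.355  0.0735] 0.0861
 spindle 49 [0.4501 0.2322 0.0713] 0.0791
scene 41 [0.4398 0.3569 0.0781] [0.4388 0.3552 0.0666] 0.0817
 spindle 36 [0.4447 0.2314 0.0665] 0.0826
```

```bash
python3 -m crank '{"hand":[255,255,255,255,255],"translation":[[0,-0.01,-0.05],[0,-0.01,-0.1],[0,-0.01,-0.15],[0,-0.01,-0.2],[0,-0.01,-0.25]],"dr":[[0.043,0,0],[0.043,0,0],[0.043,0,0],[0.043,0,0],[0.043,0,0]]}' 30; python3 arc.py .055 .036 .05
```

```text
time_s: 18.4
position: [0.402, 0.3103, 0.1502]
tool_rot: [[0.0, 0.997, 0.076], [0.0, 0.076, -0.997], [-1.0, 0.0, -0.0]]
ft_force: [1.3, -0.8, 0.5]
grip_width: 0.0001
0.05 [0.4058 0.3546 0.055 ] trans [ 0.095  0.007 -0.044] dr [ 0.007 -0.    -0.   ]
```

```bash
python3 -m crank '{"hand":[255,255,255,255,255],"translation":[[0,0.004,-0.044],[0.03,0.007,-0.044],[0.07,0.007,-0.044],[0.094,0.007,-0.044],[0.094,0.007,-0.044]],"dr":[[0,0,0],[0,0,0],[0,0,0],[0,0,0],[0,0,0]]}'; python3 arc.py .055 .0235 .1 .2 .3 .4 .5
```

```text
time_s: 18.9
position: [0.4047, 0.3518, 0.0533]
tool_rot: [[-0.006, 0.997, 0.076], [-0.003, 0.076, -0.997], [-1.0, -0.006, 0.002]]
ft_force: [-1.3, -0.6, -0.2]
grip_width: 0.0003
0.1 [0.4244 0.3569 0.055 ] trans [-0.002  0.02  -0.004] dr [0.057 0.003 0.006]
0.2 [0.437  0.3589 0.055 ] trans [-0.002  0.033 -0.005] dr [0.157 0.003 0.006]
0.3 [0.4497 0.3596 0.055 ] trans [-0.002  0.045 -0.004] dr [0.257 0.003 0.005]
0.4 [0.4624 0.359  0.055 ] trans [-0.002  0.058 -0.003] dr [0.357 0.003 0.005]
0.5 [0.475  0.3572 0.055 ] trans [-0.002  0.07   0.   ] dr [0.457 0.004 0.005]
```

```bash
python3 -m crank '{"hand":[255,255,255,255,255],"translation":[[-0.001,0.02,-0.004],[-0.001,0.033,-0.005],[-0.001,0.045,-0.004],[-0.001,0.058,-0.003],[-0.001,0.07,0]],"dr":[[0.057,0,0],[0.157,0,0],[0.257,0,0],[0.357,0,0],[0.457,0,0]]}'; python3 arc.py .056 .0235 .6 .7 .8 .9 1.0
```

```text
time_s: 19.4
position: [0.4762, 0.3584, 0.0585]
tool_rot: [[-0.0, 0.927, -0.376], [0.001, -0.376, -0.927], [-1.0, -0.001, -0.001]]
ft_force: [-2.7, 1.7, 1.7]
grip_width: -0.0002
0.6 [0.4873 0.3541 0.056 ] trans [ 0.003  0.012 -0.   ] dr [ 0.096 -0.001  0.001]
0.7 [0.4993 0.3498 0.056 ] trans [ 0.003  0.025 -0.001] dr [ 0.196 -0.001  0.001]
0.8 [0.5107 0.3443 0.056 ] trans [0.002 0.037 0.   ] dr [ 0.296 -0.001  0.001]
0.9 [0.5216 0.3377 0.056 ] trans [0.002 0.05  0.002] dr [ 0.396 -0.001  0.001]
1.0 [0.5318 0.3301 0.056 ] trans [0.002 0.062 0.005] dr [ 0.496 -0.001  0.001]
```

```bash
python3 -m crank '{"hand":[255,255,255,255,255],"translation":[[0.001,0.012,0],[0.001,0.025,-0.001],[0.001,0.037,0],[0.001,0.05,0.002],[0.001,0.062,0.005]],"dr":[[0.096,0,0],[0.196,0,0],[0.296,0,0],[0.396,0,0],[0.496,0,0]]}'; python3 arc.py .057 .0235 1.1 1.2 1.3 1.35 1.4
python3 - <<'E'
from h import *
P=cloud("scene",cams.get_image("scene")[1]);m=(abs(P[...,0]-.55)<.05)&(abs(P[...,1]-.32)<.06)&(P[...,2]>.05)&(P[...,2]<.1);print(P[m].mean(0),m.sum())
E
```

```text
time_s: 19.9
position: [0.5319, 0.3313, 0.0583]
tool_rot: [[0.001, 0.636, -0.771], [0.003, -0.771, -0.636], [-1.0, -0.002, -0.003]]
ft_force: [-7.8, 8.8, 3.7]
grip_width: -0.0
1.1 [0.5411 0.3215 0.057 ] trans [ 0.001  0.013 -0.001] dr [ 0.1   -0.003  0.002]
1.2 [0.5496 0.3119 0.057 ] trans [ 0.001  0.026 -0.001] dr [ 0.2   -0.002  0.002]
1.3 [0.557  0.3016 0.057 ] trans [ 0.001  0.039 -0.001] dr [ 0.3   -0.002  0.002]
1.35 [0.5603 0.2962 0.057 ] trans [0.001 0.045 0.   ] dr [ 0.35  -0.002  0.002]
1.4 [0.5634 0.2906 0.057 ] trans [0.001 0.051 0.002] dr [ 0.4   -0.002  0.002]
[0.53100715 0.31984456 0.07730389] 91
```

```bash
python3 -m crank '{"hand":[255,255,255,255,255],"translation":[[0,0.006,-0.001],[0,0.013,-0.001],[0,0.020,-0.001],[0,0.026,-0.001],[0,0.033,-0.001]],"dr":[[0.05,0,0],[0.1,0,0],[0.15,0,0],[0.2,0,0],[0.25,0,0]]}'; python3 arc.py .058 .0235 1.3 1.35 1.4 1.45 1.5 1.55 1.6
```

```text
time_s: 20.45
position: [0.5545, 0.3063, 0.0585]
tool_rot: [[0.003, 0.428, -0.904], [0.003, -0.904, -0.428], [-1.0, -0.001, -0.004]]
ft_force: [-1.2, 4.4, 2.0]
grip_width: 0.0001
1.3 [0.557  0.3016 0.058 ] trans [ 0.     0.005 -0.   ] dr [ 0.053 -0.004  0.001]
1.35 [0.5603 0.2962 0.058 ] trans [ 0.     0.012 -0.001] dr [ 0.103 -0.004  0.001]
1.4 [0.5634 0.2906 0.058 ] trans [ 0.     0.018 -0.001] dr [ 0.153 -0.004  0.001]
1.45 [0.5662 0.2849 0.058 ] trans [ 0.     0.024 -0.001] dr [ 0.203 -0.004  0.001]
1.5 [0.5686 0.2791 0.058 ] trans [ 0.     0.031 -0.001] dr [ 0.253 -0.004  0.001]
1.55 [0.5708 0.2731 0.058 ] trans [ 0.     0.037 -0.001] dr [ 0.303 -0.004  0.001]
1.6 [0.5727 0.267  0.058 ] trans [0.    0.043 0.   ] dr [ 0.353 -0.004  0.002]
```

```bash
python3 -m crank '{"hand":[255,255,255,255,255],"translation":[[0,0.007,0],[0,0.013,-0.001],[0,0.019,-0.001],[0,0.025,-0.001],[0,0.031,-0.001]],"dr":[[0.05,0,0],[0.1,0,0],[0.15,0,0],[0.2,0,0],[0.25,0,0]]}'; python3 -m crank '{"hand":[255,255,255],"translation":[[0,0.004,0],[0,0.008,0],[0,0.008,0]],"dr":[[0.03,0,0],[0.06,0,0],[0.06,0,0]]}';python3 arc.py .058 .0235 1.55 1.6 1.65
cat > chk.py <<'E'
from h import *
import sys
for n in("top","scene"):
    im,d=cams.get_image(n);cv2.imwrite(f"pics/{n}{sys.argv[1]}.png",im);P=cloud(n,d)
    hsv=cv2.cvtColor(im,cv2.COLOR_BGR2HSV)
    D=(P[...,:2]-[.4501,.2322]);xh=np.array([-.993,-.1187]);yh=np.array([.1187,-.993])
    a=D@-xh;b=D@yh
    m=(a>.04)&(a<.11)&(abs(b)<.04)&(P[...,2]<.07)&(hsv[...,1]<60)&(d>0)&(P[...,2]>.022)
    if m.sum()>4:print(n,'arm',m.sum(),'angle',(np.pi/2+np.arctan2(np.median(b[m]),np.median(a[m]))).round(3),'slope',np.polyfit(a[m],b[m],1)[0].round(3),'z',np.percentile(P[...,2][m],[20,50,80]).round(4))
    m=(a>.10)&(a<.15)&(abs(b)<.04)&(P[...,2]>.04)&(P[...,2]<.1)&(d>0)
    if m.sum()>4:print(n,'knob',m.sum(),'along',np.median(a[m]).round(4),'b',np.median(b[m]).round(4),'ztop',np.percentile(P[...,2][m],[50,90,98]).round(4))
E
python3 chk.py 10
```

```text
time_s: 20.95
position: [0.5685, 0.2776, 0.0578]
tool_rot: [[0.002, 0.191, -0.982], [0.001, -0.982, -0.191], [-1.0, -0.0, -0.002]]
ft_force: [-0.1, -0.3, -0.2]
grip_width: -0.0001
time_s: 21.25
position: [0.5697, 0.2692, 0.0566]
tool_rot: [[0.001, 0.132, -0.991], [0.0, -0.991, -0.132], [-1.0, 0.0, -0.001]]
ft_force: [-0.3, 0.7, 0.1]
grip_width: 0.0003
1.55 [0.5708 0.2731 0.058 ] trans [-0.001 -0.004 -0.002] dr [-0.007 -0.001 -0.   ]
1.6 [0.5727 0.267  0.058 ] trans [-0.001  0.003 -0.003] dr [ 0.043 -0.001 -0.   ]
1.65 [0.5743 0.2609 0.058 ] trans [-0.001  0.009 -0.003] dr [ 0.093 -0.001  0.   ]
scene arm 57 angle 1.614 slope -0.089 z [0.0259 0.0295 0.0323]
scene knob 85 along 0.1155 b -0.01 ztop [0.0716 0.0881 0.0957]
```

```bash
python3 -m crank '{"hand":[255,255,255,255],"translation":[[0,0.002,-0.001],[0,0.004,-0.002],[0,0.006,-0.002],[0,0.006,-0.002]],"dr":[[0.02,0,0],[0.03,0,0],[0.04,0,0],[0.04,0,0]]}'
```

```text
time_s: 21.75
position: [0.5723, 0.2642, 0.056]
tool_rot: [[0.0, 0.093, -0.996], [0.001, -0.996, -0.093], [-1.0, -0.001, -0.0]]
ft_force: [-1.6, 4.4, 0.8]
grip_width: 0.0001
```

```bash
python3 -m crank '{"hand":[255,255,255,255,255],"translation":[[0,-0.012,0],[0,-0.025,0],[-0.04,-0.03,0],[-0.08,-0.03,0],[-0.12,-0.03,0]],"dr":[[0,0,0],[0,0,0],[0,0,0],[0,0,0],[0,0,0]]}'; python3 -m crank '{"hand":[255,255,255,255,255],"translation":[[0,0,0.05],[0,0,0.1],[0,-0.04,0.15],[0,-0.08,0.2],[0,-0.1,0.24]],"dr":[[0,0,0],[0,0,0],[0,0,0],[0,0,0],[0,0,0]]}'; python3 chk.py 11
python3 - <<'E'
from h import *
O=np.array([.5276,.3021]);xh=np.array([-.993,-.1187]);yh=np.array([.1187,-.993])
for n in("top","scene"):
  im,d=cams.get_image(n);P=cloud(n,d);hsv=cv2.cvtColor(im,cv2.COLOR_BGR2HSV);h=hsv[...,0];S=hsv[...,1]
  q=(P[...,:2]-O)*1e3;qx=q@xh;qy=q@yh;R=(abs(qy)<120)&(qx>-75)&(qx<115)&(P[...,2]<.06)&(d>0)
  for nm,m in(("red",R&((h<6)|(h>170))&(S>120)),("blue",R&(h>95)&(h<125)&(S>80)),("wide handle",R&(qy>60)&(qy<102)&(abs(qx+32)<16)&(P[...,2]>.013)),("narrow handle",R&(qy>75)&(qy<102)&(abs(qx-32)<16)&(P[...,2]>.014))):
    if m.sum()>4:print(n,nm,m.sum(),'x',np.percentile(qx[m],[5,50,95]).round(1),'y',np.percentile(qy[m],[2,50,98]).round(1),'z',np.median(P[...,2][m]).round(4))
  for nm,c in(("jar_b",(.61,-.36)),("jar_a",(.57,-.12)),("glue",(.64,.38))):
    w=P[(d>0)&(abs(P[...,0]-c[0])<.06)&(abs(P[...,1]-c[1])<.06)&(P[...,2]>.03)&(P[...,2]<.14)]
    d0=np.load(f"pics/{n}0d.npy");P0=cloud(n,d0);w0=P0[(d0>0)&(abs(P0[...,0]-c[0])<.06)&(abs(P0[...,1]-c[1])<.06)&(P0[...,2]>.03)&(P0[...,2]<.14)]
    print(n,nm,len(w),w.mean(0).round(3),len(w0),w0.mean(0).round(3))
print(sensors.observe()["time_s"])
E
```

```text
time_s: 22.25
position: [0.5691, 0.2947, 0.1774]
tool_rot: [[-0.0, 0.094, -0.996], [-0.001, -0.996, -0.094], [-1.0, 0.001, 0.0]]
ft_force: [0.2, 0.5, 0.2]
grip_width: -0.0002
time_s: 22.75
position: [0.3397, 0.3624, 0.1763]
tool_rot: [[0.001, 0.093, -0.996], [0.0, -0.996, -0.093], [-1.0, -0.0, -0.001]]
ft_force: [0.1, 0.8, 0.4]
grip_width: 0.0001
top arm 140 angle 1.587 slope 0.034 z [0.027  0.0294 0.0318]
top knob 37 along 0.123 b 0.0038 ztop [0.0711 0.0752 0.078 ]
scene arm 65 angle 1.612 slope 0.003 z [0.0266 0.029  0.0326]
scene knob 39 along 0.1199 b 0.0052 ztop [0.0581 0.0743 0.0779]
top red 106 x [28.3 34.9 40.8] y [-15.3  19.5  90.9] z 0.0197
top blue 32 x [-43.  -29.2 -13.2] y [-89.6 -85.6 -81.3] z 0.0167
top wide handle 80 x [-39.8 -30.2 -19.7] y [60.9 73.6 98.2] z 0.0239
top narrow handle 34 x [27.  34.8 43.1] y [75.5 85.6 94.9] z 0.0191
top jar_b 191 [ 0.624 -0.37   0.048] 187 [ 0.624 -0.37   0.048]
top jar_a 117 [ 0.572 -0.114  0.056] 118 [ 0.571 -0.114  0.056]
top glue 314 [0.64  0.386 0.078] 310 [0.641 0.387 0.079]
scene red 43 x [29.2 37.7 44.4] y [-12.8  23.5  95. ] z 0.0197
scene blue 33 x [-36.8  97.2 109.8] y [-87.7 -30.5  -6.2] z -0.7087
scene wide handle 71 x [-44.9 -31.2 -19.1] y [60.4 69.3 98.1] z 0.0303
scene narrow handle 19 x [32.3 41.6 47.1] y [76.2 87.8 96.7] z 0.0186
scene jar_b 187 [ 0.619 -0.374  0.047] 189 [ 0.62  -0.374  0.046]
scene jar_a 225 [ 0.579 -0.121  0.052] 227 [ 0.579 -0.121  0.052]
scene glue 225 [0.637 0.382 0.07 ] 224 [0.638 0.382 0.07 ]
22.95
```

```bash
python3 -c "
from rig import env
print(env.close_job())"
```

```text
the job is handed in; nothing more can be done
None
```

Both brushes are in their own compartments and the keeper is home in the notch. I handed the job in at about 23 s of the 70 s. No verdict was reported.

**How it went:** The first grip on each brush's handle rode on its rounded top, so I reopened and regripped lower. I laid the wide brush first, then the narrow one. After that I pushed the keeper's knob round its arc with closed fingers. It went over the cam, dropped by itself, was nudged to the stop with about 4 N, and was released.

**Last checks, from both cameras' depth:**

| Item | Measured | Expected |
|---|---|---|
| Keeper angle | about 1.59 rad (scene view says 1.61) | 1.57 to 1.60 |
| Keeper arm top | 29 mm | 30 mm |
| Knob top | about 75 mm | 74 mm |
| Wide handle, holder x | about -30 mm | -32 mm |
| Narrow handle, holder x | about +35 mm (top) | +32 mm |

- **Brushes:** both are between the dividers and parallel to them, with handles inside the end rail.
- **Bystanders:** the jars and glue bottle are within 1 mm of where they started.
- **Disagreements:** both brushes read 2 to 3 mm toward holder +x, about the size of the calibration error. The scene camera also put the narrow handle at +42 mm, from a few points; I took the top view as the better one. The scene camera reads a few millimetres off the top camera throughout.
- **Not viewed:** I had used all 12 pictures before moving the keeper, so its final state was checked by measurement only.

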